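# Set up a spindle for a runout check on the surface plate

## Task

Set up the runout check on the granite plate: stand the two equal V-blocks on the plate, left and right of its middle with their vees in line, lay the spindle on top so that each of its two thin journals rests in a vee, with the drum between the blocks over the middle of the plate and the knurled knob on the right-hand side. Then stand the dial gauge on the plate behind the spindle, between the V-blocks, with its tip resting on top of the drum so that the plunger is pushed in. Leave the small odd V-block, the can and the dropper bottle where they are.

Things in the scene. Friction and masses are not known exactly. Their poses are not given: they have to be found in the camera images.
- plate: Black granite surface plate, 200 (x) x 240 (y) x 34 mm high, fixed to the bench. Origin: centre of its underside, on the bench; its working top is 34 mm above that. y runs along its long side and points to the left, x points away from the robot (behind).
- vblock_1: One of the two equal steel V-blocks, 50 (x) x 25 (y) x 40 mm high, 0.3 kg, loose. Origin: centre of its underside. The 90 degree vee in its top runs along y: mouth 36 mm wide, root 22 mm above the underside. The flanks at x = -25 and +25 are plain and easiest to grasp; a half turn about z makes no difference.
- vblock_2: The other of the two equal steel V-blocks, same in all respects as vblock_1.
- vblock_small: Odd, smaller steel V-block, 34 (x) x 25 (y) x 26 mm high, loose; not used. Origin: centre of its underside.
- cradle: Wooden rest on which the spindle lies at the start, 66 (x) x 122 (y) x 46 mm high, fixed to the bench. Origin: centre of its underside. Two notched end boards, 12 mm thick, at y = -42.5 and +42.5 carry the spindle's journals.
- spindle: Steel spindle, 0.45 kg, loose. Origin: middle of the drum. Axis = y: drum 38 mm diameter, y = -20 to 20; journals 16 mm diameter, y = 20 to 65 and -67 to -20; knurled knob at y = -86 to -67; taper at +y end to 78. May be rolled about y. Axis height: 45 mm above the bench in the rest, 33.3 mm above the V-blocks' underside in their vees. Grasp from above across the drum.
- gauge: Dial gauge on a stand, 0.7 kg, loose. Origin: under the post, at the underside. Grey base x = -18 to 26, 50 (y) x 36 mm high; upright round post, 14 mm diameter, on the origin, top at 170 mm, free to grasp from 125 mm up; an arm at 96 mm reaches to -x and carries the dial (42 mm diameter, top at 117 mm, facing -x) with the plunger under it at x = -62, y = 0.
- gauge_tip (a point): Lower end of the gauge's plunger, at x = -62, y = 0 in the gauge's frame. Free, it is 47 mm above the underside of the base; a soft spring (about 1 N) lets it be pushed up by at most 10 mm. With the gauge on the plate and the spindle in the vees, the crest of the drum (52 mm above the plate) pushes it in by about 5 mm.
- alu_can: Small aluminium spirit can, 52 x 67 x 93 mm, loose bystander. Origin: at its underside.
- drop_bottle: Small dropper bottle with a white cap, 32 mm diameter, 88 mm high, loose bystander. Origin: centre of its underside.
There are look-alikes about, which are no part of the job. Of the things shaped like the spindle, the steel one is meant.

How it is judged:
By the outcome, as a careful person would: the job done as asked, in the order asked, and still so for the second after the job is handed in, with the robot touching nothing.
It also fails if it takes over 96 s, if anything falls off the work surface, if the arm or the gripper's body presses on something with over 40 N, if the wrist force passes 120 N, or if a joint passes its speed limit or range.

## Robot

A 6-joint arm with a two-finger parallel gripper is mounted at the origin on the work surface; the furniture and walls round the work are solid. World frame = base frame: x ahead of the robot, y to its left, z up, the work surface at z = 0. Lengths are in m, angles in rad, forces in N, time in s.
With the tool pointing down it reaches from about 0.35 to 0.775 m from the base axis. Payload 7.3 kg.
Tool frame: the origin (TCP) lies at the very end of the fingers, on their centre line; the grasp point (between the pads) lies 19 mm behind it; z points along the fingers, y is the line along which they close (so a half turn about z gives the same grasp; the last joint's range is limited). The gripper opens to 92 mm and grips with 3 to 60 N. Pads are 19 mm wide; open, the fingers measure 130 mm over their backs; the gripper's body (75 mm by 190 mm) begins 47 mm behind the grasp point.
Start: joints at [-1.374, 0.342, 1.524, -0, 1.275, -0.146], TCP at [0.176, -0.494, 0.195] pointing down, gripper open.
Joint ranges: [-2.53, 2.53], [-0.77, 2.02], [0.04, 2.7], [-1, 4.14], [0.28, 2.66], [-3.11, 3.11]. Speed limits (rad/s): [2.57, 2.57, 3.14, 3.14, 3.14, 3.14].

## Interface

Orientations are given as [roll, pitch, yaw] about the fixed x, y, z axes, in that order (R = Rz(yaw) Ry(pitch) Rx(roll)).
In Python, from cell import robot gives the robot as it stands.
- The arm moves only by the tool apply_moves, never from a script. Its argument "motion" is text: rows parted by semicolons, each of 7 numbers parted by spaces: the opening in per cent of the stroke, from 0 (shut) to 100 (fully open), then the shift along the tool's x, y, z in cm, then the turn, a rotation vector about the tool's x, y, z in rad. A call has 1 to 20 rows; each row shifts and turns the commanded pose from where the row before left it, along the tool's axes as they then stand; what a row does not reach is not made up. A row lasts 1/8 s, in which the tool goes at most 62.5 mm and 10.7 degrees, less where a joint would pass 70% of its speed; a pose out of reach is approached as far as the arm can. A call with a gripper value outside its range is refused whole. The fingers move at their own pace and stop on an object; "force" is the grip in N (left out, the last holds). Time passes only in rows, so rows that do not move let the fingers close. It gives the time, the measured TCP pose, the force, the opening and the grip force at its end, in the units of the state.
- robot.observe(): the state, without advancing time (a new reading comes with each control period).
- robot.read_camera(name): name is "scene" or "top" or "wrist"; returns a dict with "img" (384x512x3 uint8, red, green, blue), "fovy" (degrees; the focal length in pixels is half the picture's height over the tangent of half this angle, whatever the lens; pixels are square), "cx", "cy" (the principal point, pixels), "R" (3x3) and "t" (3): a world point X has camera coordinates R X + t; the wrist camera has in their place "hand_eye" (4x4, takes a point from camera to tool coordinates, whose origin is the TCP and whose axes are the flange's). Camera axes: x right, y down, z forward; pixel columns grow to the right and rows downward; lengths in m; the calibration is good to about 2 mm. The wrist camera is an equidistant fisheye: a pixel r from the principal point sees the ray r / f radians off the axis. A picture is of the moment at which its call begins: read the wrist's pose just before it. There is no depth.
- robot.hand_in(): hands the job in; it is judged then, once.
Trained networks look in a picture, given as the dict that the camera call returned (one of the last four; its "shot" number tells which), for a name from the list of things; names that differ only in an ending like _2 or _b are one class to them, and where a whole thing is asked for, a point or a joint stands for the part that bears it (a point fixed in the world has none). Each returns a list of dicts, best first, with "score" (0 to 1); they miss things now and then, are a little off and sometimes report something else, mostly with a low value. They report only what shows in the picture. A call takes as long as a camera call. They do not tell look-alikes from the thing itself.
- robot.search_frame(target, picture): "centre" ([x, y, z] in m, in world coordinates, good to about 4 mm: the middle of the surface that is visible of it).
- robot.trace(target, picture): "pixels" (384x512 bool, what is visible of it).
The state is a dict: "time": time; "qpos": joint angles; "qvel": joint speeds; "joint_efforts": joint torques, N m; "tool_pos": TCP position; "tool_rot": TCP orientation; "contact_force": force on the tool from outside, world axes, zero at the start; "torque": the same for the moment, N m; "opening": finger opening in m; "grip_force": force on a finger pad.
Only numpy, scipy, OpenCV 4.12 (cv2) and the standard library are available. Lean on these libraries where they do the work, as an engineer would, in place of code of your own. Each camera call takes 0.05 s, during which the arm holds its last target. There are 200 camera calls.

## Working session

There is one attempt and no reset: what is moved stays moved. The work goes in short steps, Python scripts to look and compute and a tool call to move; the robot and the scene stay as the last step left them, time stands still between calls to the robot, and variables do not carry over. Pictures are saved under pics/ and viewed, at most 14 in all, crops included, and the job is handed in when it is done.

Besides the shell and the picture viewer there is one more tool, called after "Request:" as a command line: name --argument value ..., lists and objects as JSON in quotes. apply_moves: Moves the arm, as the interface text tells. Its arguments: {"type":"object","properties":{"motion":{"type":"string"},"force":{"type":"number"}},"required":["motion"]}

```bash
mkdir -p pics; ls
cat > h.py <<'E'
import numpy as np, cv2
from cell import robot
from scipy.spatial.transform import Rotation as Ro
def save(p,n): cv2.imwrite(f'pics/{n}.png',cv2.cvtColor(p['img'],cv2.COLOR_RGB2BGR))
def foc(p): return 192/np.tan(np.radians(p['fovy'])/2)
def back(p,u,v,z):
    f=foc(p); d=np.array([(u-p['cx'])/f,(v-p['cy'])/f,1.]); R=np.array(p['R']);t=np.array(p['t'])
    c=-R.T@t; w=R.T@d; return c+w*(z-c[2])/w[2]
def proj(p,X):
    c=np.array(p['R'])@np.array(X)+np.array(p['t']); f=foc(p); return c[:2]/c[2]*f+[p['cx'],p['cy']]
E
python3 - <<'E'
from h import *
np.set_printoptions(precision=4,suppress=True)
for n in('scene','top'):
    p=robot.read_camera(n); save(p,n+'0')
    print(n,p['fovy'],-np.array(p['R']).T@p['t'])
    for t in['plate','vblock_1','vblock_small','spindle','cradle','gauge','alu_can','drop_bottle']:
        for d in robot.search_frame(t,p): print(t,round(d['score'],2),np.array(d['centre']),proj(p,d['centre']).round())
s=robot.observe(); print(s['time'],s['tool_pos'],s['tool_rot'])
E
```

```text
pics
scene 57.5353794273869 [-0.0992  0.6894  0.5977]
plate 0.9 [0.5755 0.0855 0.0344] [216. 198.]
vblock_1 0.7 [0.3832 0.1716 0.0256] [246. 239.]
vblock_1 0.6 [ 0.4881 -0.2313  0.0287] [298. 169.]
vblock_small 0.48 [ 0.3981 -0.1424  0.015 ] [306. 190.]
spindle 0.78 [0.526  0.3931 0.0474] [138. 256.]
spindle 0.75 [0.2357 0.2483 0.0274] [273. 282.]
spindle 0.75 [ 0.6247 -0.1739  0.0463] [258. 160.]
cradle 0.88 [0.551  0.4072 0.0244] [128. 262.]
alu_can 0.81 [ 0.6261 -0.1727  0.0437] [257. 160.]
alu_can 0.45 [0.5269 0.3918 0.0502] [138. 255.]
alu_can 0.44 [ 0.3991 -0.1453  0.016 ] [307. 190.]
drop_bottle 0.66 [0.5255 0.3952 0.048 ] [137. 257.]
drop_bottle 0.65 [0.6904 0.3077 0.0412] [130. 217.]
top 45.55917020883807 [ 0.2928 -0.0358  1.5659]
plate 0.76 [0.5967 0.0574 0.0308] [238. 170.]
vblock_1 0.27 [0.5389 0.3851 0.0483] [141. 186.]
vblock_small 0.62 [ 0.3976 -0.1499  0.0178] [299. 228.]
spindle 0.65 [0.2477 0.2414 0.0293] [182. 273.]
spindle 0.6 [0.5416 0.3847 0.0485] [141. 185.]
cradle 0.84 [0.5296 0.3716 0.0128] [147. 190.]
gauge 0.54 [ 0.4283 -0.3657  0.1012] [369. 216.]
alu_can 0.76 [ 0.6319 -0.185   0.0577] [310. 157.]
drop_bottle 0.57 [0.6935 0.2929 0.0507] [169. 141.]
0.9 [ 0.1765 -0.4944  0.1945] [ 3.1415 -0.      0.3428]
```

Run:
```python
import cv2
a=cv2.imread('pics/scene0.png')
cv2.imwrite('pics/s1.png',cv2.resize(a[110:350,60:460],(800,480),interpolation=cv2.INTER_CUBIC))
a=cv2.imread('pics/top0.png')
cv2.imwrite('pics/t1.png',cv2.resize(a[110:310,110:410],(800,533),interpolation=cv2.INTER_CUBIC))
```

```text
(no output)
```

View pics/s1.png

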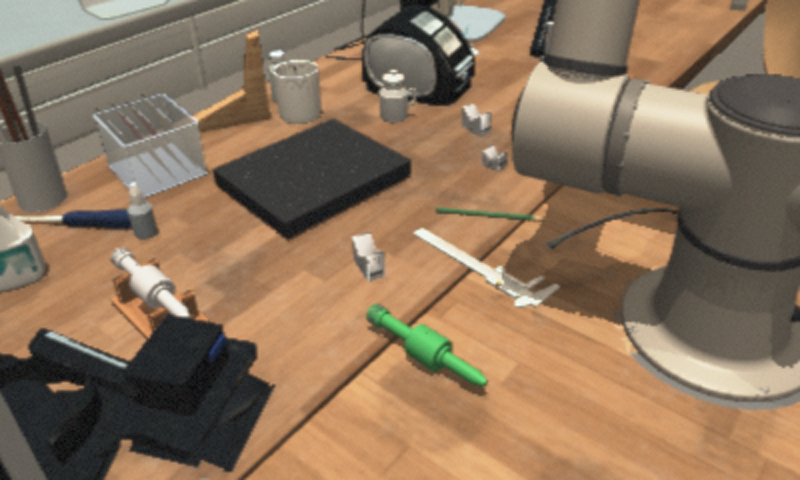

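View pics/t1.png

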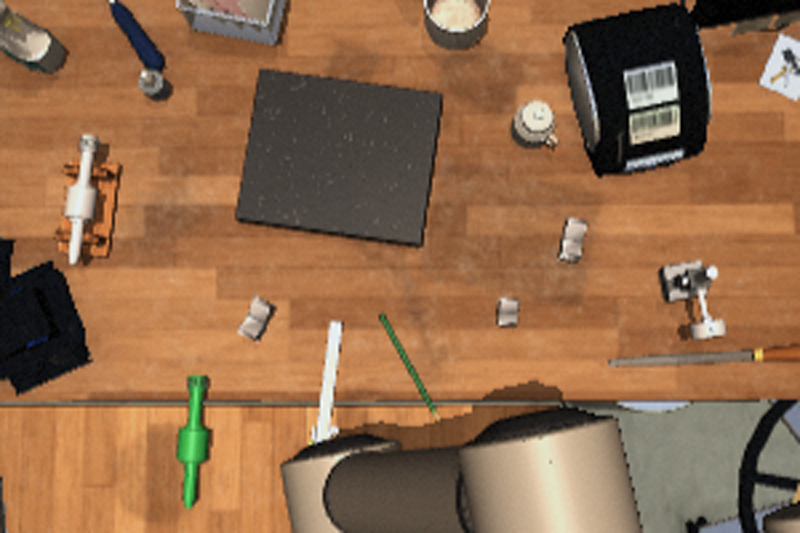

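Candidates: the spindle could be the steel one on the rest, scene (138,256), or the green copy at (273,282), and I take the steel one. The V-blocks are at scene (246,239) and (298,169), with the small odd one at (306,190). The gauge is at top (369,216). The knob points away (+x) and the taper points toward the robot.

Run:
```python
from h import *
np.set_printoptions(precision=4,suppress=True)
for n in('top','scene'):
    p=robot.read_camera(n)
    for t,z in(('plate',.034),('vblock_1',.03),('spindle',.045),('cradle',.04),('gauge',.036)):
        for d in robot.trace(t,p):
            m=d['pixels'].astype(np.uint8)
            c,_=cv2.findContours(m,0,2); c=max(c,key=cv2.contourArea)
            b=cv2.boxPoints(cv2.minAreaRect(c))
            ctr=cv2.minAreaRect(c)[0]
            W=np.array([back(p,*q,z)[:2] for q in b])
            print(n,t,round(d['score'],2),np.round(ctr),m.sum(),'ctr',back(p,*ctr,z)[:2],'corners',W.ravel())
            if t=='plate':
                q=cv2.approxPolyDP(c,6,True)[:,0]; print([back(p,*k,z)[:2] for k in q])
p=robot.read_camera('scene');i=p['img'];r=lambda a:cv2.resize(a,(400,400),interpolation=cv2.INTER_CUBIC)
t=robot.read_camera('top')['img']
o=np.hstack([r(i[220:300,98:178]),r(t[180:240,340:400])]); cv2.imwrite('pics/c1.png',o[:,:,::-1])
```

```text
top plate 0.81 [237. 169.] 4155 ctr [0.5987 0.0601] corners [ 0.5144  0.1934  0.722   0.1661  0.6838 -0.0745  0.4783 -0.0434]
[array([0.7147, 0.1608]), array([0.5195, 0.1891]), array([ 0.4842, -0.0383]), array([ 0.6776, -0.0666])]
top spindle 0.84 [182. 275.] 314 ctr [0.2415 0.2415] corners [0.3202 0.2613 0.3201 0.2246 0.1639 0.2219 0.1639 0.258 ]
top spindle 0.69 [140. 184.] 304 ctr [0.5447 0.3878] corners [0.4706 0.4156 0.6255 0.3987 0.6196 0.3596 0.4649 0.377 ]
top spindle 0.57 [206. 230.] 103 ctr [0.391  0.1633] corners [0.3757 0.1841 0.417  0.1639 0.4063 0.1424 0.365  0.1626]
top cradle 0.98 [147. 188.] 411 ctr [0.532  0.3643] corners [0.4754 0.3881 0.5941 0.376  0.5891 0.3403 0.4706 0.3528]
top gauge 0.58 [369. 222.] 387 ctr [ 0.4137 -0.3804] corners [ 0.4571 -0.3366  0.4701 -0.4096  0.3707 -0.4238  0.3578 -0.3514]
scene plate 0.9 [217. 198.] 3354 ctr [0.5755 0.0824] corners [ 0.7195  0.1685  0.6727 -0.1932  0.4374 -0.0001  0.5081  0.2736]
[array([ 0.4866, -0.0405]), array([ 0.6863, -0.0685]), array([0.6945, 0.1809]), array([0.4911, 0.2078])]
scene vblock_1 0.55 [244. 238.] 265 ctr [0.3865 0.172 ] corners [0.4319 0.1506 0.3998 0.1261 0.3447 0.1917 0.3742 0.2143]
scene vblock_1 0.43 [298. 169.] 164 ctr [ 0.486  -0.2223] corners [ 0.5139 -0.2003  0.5387 -0.2764  0.4581 -0.2443  0.4384 -0.1734]
scene spindle 0.84 [273. 283.] 704 ctr [0.2244 0.2638] corners [0.3009 0.2851 0.3164 0.2371 0.1533 0.2441 0.1467 0.2864]
scene spindle 0.56 [135. 252.] 547 ctr [0.5455 0.3865] corners [0.6255 0.4017 0.6494 0.3555 0.4715 0.3725 0.4578 0.4127]
scene cradle 0.81 [127. 262.] 499 ctr [0.5374 0.4155] corners [0.5861 0.4317 0.6046 0.3886 0.4906 0.3999 0.4781 0.4392]
scene cradle 0.52 [135. 251.] 476 ctr [0.5563 0.3817] corners [0.6282 0.4017 0.6561 0.3591 0.4885 0.3629 0.4705 0.4011]
```

View pics/c1.png

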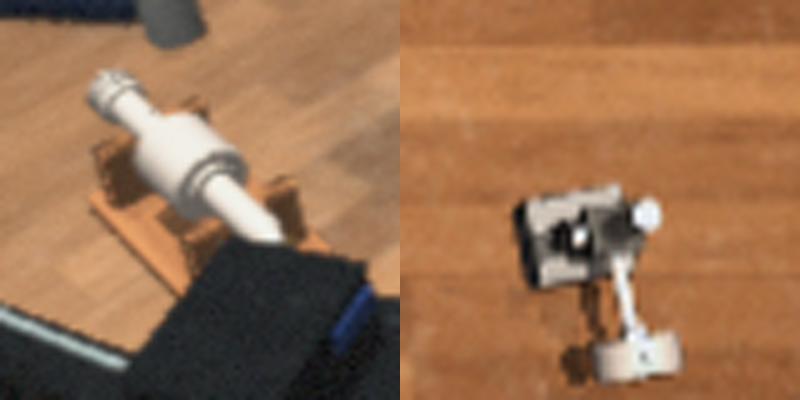

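The left crop confirms the choice: it is the steel spindle in the wooden rest, with its knob at the upper left, away from the robot (+x). The right crop shows the gauge, base at (575,235), post top at (648,213) and dial at (638,358), pointing to -x.

```bash
cat >> h.py <<'E'
def plan(way,op):
    """way: list of (x,y,z,yaw) tool-down targets; prints rows in tool axes"""
    s=robot.observe(); P=np.array(s['tool_pos']); R=Ro.from_euler('xyz',s['tool_rot'])
    rows=[]
    for x,y,z,yaw in way:
        T=np.array([x,y,z]); Q=Ro.from_euler('xyz',[np.pi,0,yaw])
        rv=(R.inv()*Q).as_rotvec(); n=int(max(1,np.ceil(np.linalg.norm(T-P)/.06),np.ceil(np.linalg.norm(rv)/.18)))
        D=T-P
        for k in range(n):
            d=R.inv().apply(D/n)*100; rows.append(f"{op} "+' '.join(f'{v:.2f}'.replace('-0.00','0') for v in d)+' '+' '.join(f'{v:.3f}'.replace('-0.000','0') for v in rv/n))
            R=R*Ro.from_rotvec(rv/n)
        P,R=T,Q
    print(len(rows),'; '.join(rows))
def wpix(p,s,X):
    """world -> wrist pixel"""
    H=np.array(p['hand_eye']); R=Ro.from_euler('xyz',s['tool_rot']).as_matrix()
    c=H[:3,:3].T@(R.T@(np.array(X)-s['tool_pos'])-H[:3,3]); r=np.hypot(*c[:2]); th=np.arctan2(r,c[2])
    return c[:2]/r*th*foc(p)+[p['cx'],p['cy']]
def wback(p,s,u,v,z):
    H=np.array(p['hand_eye']); R=Ro.from_euler('xyz',s['tool_rot']).as_matrix()
    q=np.array([u-p['cx'],v-p['cy']]); r=np.hypot(*q); th=r/foc(p); d=np.append(q/max(r,1e-9)*np.sin(th),np.cos(th))
    w=R@H[:3,:3]@d; c=R@H[:3,3]+s['tool_pos']; return c+w*(z-c[2])/w[2]
def wtop(p,s,z,x0,x1,y0,y1,m=.0005):
    """rectified top view at height z; rows: x decreasing, cols: y decreasing"""
    xs=np.arange(x1,x0,-m); ys=np.arange(y1,y0,-m)
    M=np.array([[wpix(p,s,(x,y,z)) for y in ys] for x in xs],np.float32)
    return cv2.remap(p['img'],M[...,0],M[...,1],1)
def wshot():
    s=robot.observe(); p=robot.read_camera('wrist'); return s,p
E
python3 - <<'E'
from h import *
plan([(.487,-.228,.2,1.37)],100)
E
```

```text
7 100 5.46 -2.09 -0.08 0.000 0.000 -0.147; 100 5.70 -1.27 -0.08 0.000 0.000 -0.147; 100 5.83 -0.43 -0.08 0.000 0.000 -0.147; 100 5.83 0.43 -0.08 0.000 0.000 -0.147; 100 5.70 1.28 -0.08 0.000 0.000 -0.147; 100 5.46 2.10 -0.08 0.000 0.000 -0.147; 100 5.09 2.87 -0.08 0.000 0.000 -0.147
```

Request:
apply_moves --motion "100 5.46 -2.09 -1 0 0 -0.147; 100 5.70 -1.27 -1 0 0 -0.147; 100 5.83 -0.43 -0.5 0 0 -0.147; 100 5.83 0.43 0 0 0 -0.147; 100 5.70 1.28 0 0 0 -0.147; 100 5.46 2.10 0 0 0 -0.147; 100 5.09 2.87 0 0 0 -0.147; 100 0 0 0 0 0 0; 100 0 0 0 0 0 0" --force 40

```text
time: 2.72
tool_pos: [0.4864, -0.2279, 0.2193]
tool_rot: [-3.141, 0.0, 1.371]
contact_force: [-0.3, 0.6, 0.2]
opening: 0.0916
grip_force: 0.0
```

Run:
```python
from h import *
np.set_printoptions(precision=4,suppress=True)
s,p=wshot(); print(s['tool_pos'],s['tool_rot'],p['fovy'],p['hand_eye'])
for t in('vblock_1','gauge','vblock_small'):
    for d in robot.search_frame(t,p): print(t,d['score'],np.array(d['centre']),wpix(p,s,d['centre']))
g=wtop(p,s,.04,.42,.56,-.30,-.14,.0004)
o=np.hstack([p['img'],cv2.resize(g,(int(384*g.shape[1]/g.shape[0]),384))]); o=cv2.resize(o,None,fx=800/o.shape[1],fy=800/o.shape[1])
cv2.imwrite('pics/w1.png',o[:,:,::-1])
```

```text
[ 0.4864 -0.2279  0.2193] [-3.1409  0.0004  1.3715] 65.70646984690485 [[ 0.0002 -0.9516 -0.3073  0.0839]
 [ 1.      0.0002  0.     -0.0001]
 [ 0.     -0.3073  0.9516 -0.1899]
 [ 0.      0.      0.      1.    ]]
vblock_1 0.58 [ 0.4916 -0.2296  0.0324] [260.6483 163.4724]
vblock_1 0.51 [ 0.6271 -0.1846  0.0633] [364.073  113.1016]
gauge 0.61 [ 0.4939 -0.2327  0.0334] [262.8635 165.5866]
gauge 0.6 [ 0.4387 -0.3721  0.0482] [243.7098 269.1755]
vblock_small 0.69 [ 0.4001 -0.1567  0.0226] [181.7379 123.2134]
```

View pics/w1.png

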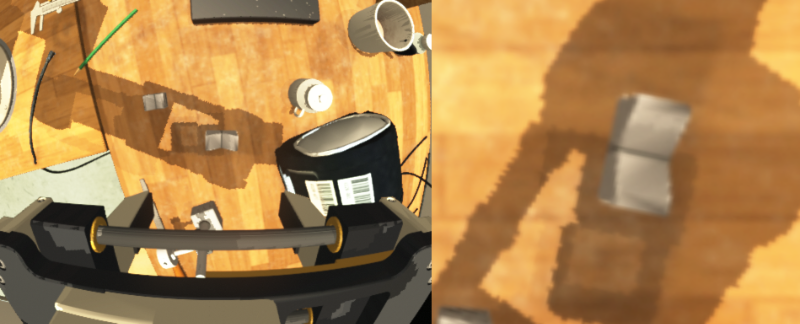

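The wrist view shows the first big V-block at (222,140), and the rectified inset gives its centre as about (0.492, -0.234) with angle -0.2. The black device at right (340,180) may come close to the gripper's body, so I'll check that clearance.

Run:
```python
from h import *
np.set_printoptions(precision=3,suppress=True)
t=robot.read_camera('top'); c=robot.read_camera('scene')
# device corners, top px; find height consistent w/ scene
for u,v in((565,40),(597,175),(688,160),(705,90)):
    U,V=110+u/2.667,110+v/2.667
    for z in(0,.08,.13): X=back(t,U,V,z); print((u,v),z,X[:2],'scene crop px',(proj(c,X)-[60,110])*2)
a=c['img'][95:190,170:330]; cv2.imwrite('pics/dev.png',cv2.resize(a,(800,475),interpolation=2)[:,:,::-1])
plan([(.492,-.2335,.07,1.37),(.492,-.2335,.005,1.37)],100)
```

```text
(565, 40) 0 [ 0.761 -0.236] scene crop px [362.791  91.334]
(565, 40) 0.08 [ 0.737 -0.226] scene crop px [366.534  58.186]
(565, 40) 0.13 [ 0.722 -0.219] scene crop px [369.053  35.871]
(597, 175) 0 [ 0.58  -0.274] scene crop px [448.196 108.921]
(597, 175) 0.08 [ 0.565 -0.261] scene crop px [451.486  73.772]
(597, 175) 0.13 [ 0.556 -0.254] scene crop px [453.7    50.125]
(688, 160) 0 [ 0.599 -0.392] scene crop px [474.772  84.84 ]
(688, 160) 0.08 [ 0.583 -0.374] scene crop px [477.664  52.056]
(688, 160) 0.13 [ 0.573 -0.362] scene crop px [479.611  29.984]
(705, 90) 0 [ 0.692 -0.417] scene crop px [444.479  69.666]
(705, 90) 0.08 [ 0.671 -0.397] scene crop px [447.449  38.484]
(705, 90) 0.13 [ 0.658 -0.385] scene crop px [449.451  17.478]
5 100 -0.12 0.22 4.99 0.000 0.000 0; 100 -0.12 0.22 4.99 0.000 0.000 0; 100 -0.12 0.22 4.99 0.000 0.000 0; 100 0.00 0 3.25 0.000 0.000 0.000; 100 0.00 0 3.25 0.000 0.000 0.000
```

View pics/dev.png

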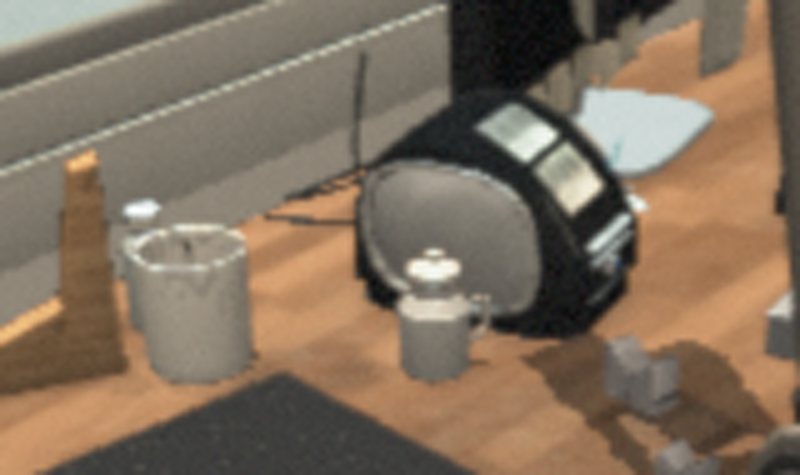

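The device's near corner is at about (0.575, -0.27). I'll grasp offset toward the robot and turn the grip away from it, so that closing drags the block clear.

Run:
```python
from h import *
plan([(.478,-.231,.10,1.56),(.478,-.231,.012,1.56)],100)
```

```text
4 100 -0.19 -0.38 5.98 0.000 0.000 -0.095; 100 -0.16 -0.39 5.98 0.000 0.000 -0.095; 100 0.00 0 4.40 0.000 0.000 0.000; 100 0.00 0 4.40 0.000 0.000 0.000
```

Request:
apply_moves --motion "100 -0.19 -0.38 5.98 0 0 -0.095; 100 -0.16 -0.39 5.98 0 0 -0.095; 100 0 0 0 0 0 0; 100 0 0 2.2 0 0 0; 100 0 0 2.2 0 0 0; 100 0 0 1 0 0 0; 100 0 0 1 0 0 0; 100 0 0 0 0 0 0"

```text
time: 4.03
tool_pos: [0.4788, -0.2303, 0.0363]
tool_rot: [3.141, 0.0, 1.561]
contact_force: [0.5, -0.1, -0.0]
opening: 0.0918
grip_force: 0.0
```

Run:
```python
from h import *
s,p=wshot(); print(s['tool_pos'],s['tool_rot'],s['contact_force'])
t=robot.read_camera('top')['img'][120:240,280:400]
o=np.hstack([p['img'],cv2.resize(t,(384,384),interpolation=2)]); o=cv2.resize(o,(800,343)); cv2.imwrite('pics/w2.png',o[:,:,::-1])
```

```text
[ 0.47882741 -0.23028866  0.03625086] [3.14134937e+00 2.18286229e-04 1.56120349e+00] [ 5.45844999e-01 -1.43565745e-01 -3.53846040e-04]
```

View pics/w2.png

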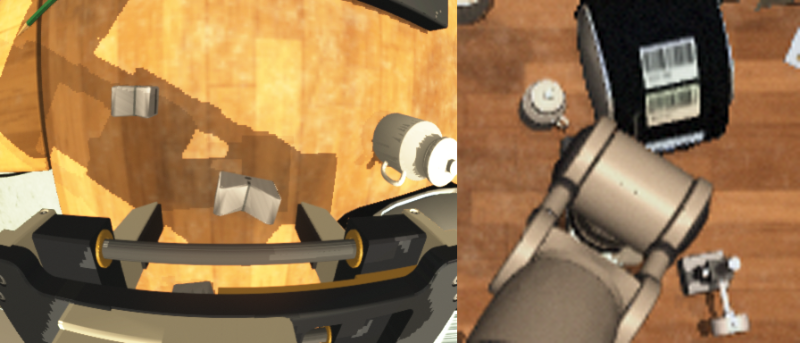

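Run:
```python
from h import *
np.set_printoptions(precision=4,suppress=True)
s,p=wshot()
for d in robot.search_frame('vblock_1',p)+robot.search_frame('vblock_small',p): print(d['score'],np.array(d['centre']),wpix(p,s,d['centre']))
print('tcp px',wpix(p,s,s['tool_pos']), 'expected block ctr px',wpix(p,s,(.492,-.2335,.035)))
for u,v in((222,172),(280,184),(214,208),(272,222)): print(wback(p,s,u/.893,v/.893,.04))
```

```text
0.72 [ 0.4946 -0.2279  0.0338] [278.4712 216.5003]
0.98 [ 0.4025 -0.1545  0.0196] [148.9301 113.9007]
tcp px [256.4312 221.589 ] expected block ctr px [274.7781 224.4894]
[ 0.4741 -0.2079  0.04  ]
[ 0.518 -0.218  0.04 ]
[ 0.4673 -0.2375  0.04  ]
[ 0.5136 -0.2508  0.04  ]
```

The wrist view at the low hover shows the block between the open fingertips at (247,197), with margins of about 7 mm on the far side and more on the near side. The device is clear, so I'll descend and close.

Request:
apply_moves --motion "100 0.15 0 1.2 0 0 0; 100 0 0 1.2 0 0 0; 100 0 0 0 0 0 0; 30 0 0 0 0 0 0; 30 0 0 0 0 0 0; 30 0 0 0 0 0 0; 30 0 0 0 0 0 0; 30 0 0 0 0 0 0; 30 0 0 0 0 0 0" --force 35

```text
time: 5.4
tool_pos: [0.4786, -0.2286, 0.012]
tool_rot: [3.142, 0.0, 1.562]
contact_force: [-1.0, 0.3, -0.0]
opening: 0.0369
grip_force: 0.0
```

Run:
```python
from h import *
s,p=wshot(); print(s['opening'],s['grip_force'])
cv2.imwrite('pics/w3.png',p['img'][100:320,60:460,::-1])
```

```text
0.03690101760958721 0.0
```

View pics/w3.png

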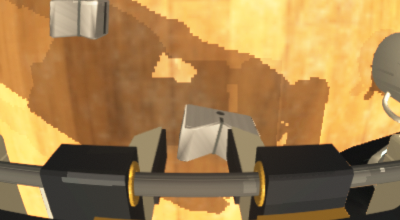

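Run:
```python
from h import *
np.set_printoptions(precision=4,suppress=True)
s,p=wshot(); R=Ro.from_euler('xyz',s['tool_rot']); print(s['opening'])
for x in(-.0095,0,.0095):
  for z in (0,-.04): print(x,z,wpix(p,s,s['tool_pos']+R.apply([x,-.0185,z]))-[60,100],wpix(p,s,s['tool_pos']+R.apply([x,.0185,z]))-[60,100])
for u,v in((188,104),(258,122),(180,160)): print(wback(p,s,u+60,v+100,.04))
for d in robot.search_frame('vblock_1',p): print(d['score'],np.array(d['centre']))
g=wtop(p,s,.04,.42,.56,-.29,-.17,.0003); cv2.imwrite('pics/w4.png',g[:,:,::-1]); print(g.shape)
```

```text
0.032643096509739046
-0.0095 0 [170.4115 133.6909] [222.4366 133.6893]
-0.0095 -0.04 [165.1366 163.2979] [227.81   163.2902]
0 0 [169.9605 121.5077] [222.897  121.5075]
0 -0.04 [164.3803 149.3775] [228.5809 149.3717]
0.0095 0 [169.5251 108.8687] [223.3418 108.8699]
0.0095 -0.04 [163.6379 134.692 ] [229.3379 134.6884]
[ 0.4739 -0.205   0.04  ]
[ 0.5159 -0.2171  0.04  ]
[ 0.4681 -0.2428  0.04  ]
0.75 [ 0.4859 -0.2236  0.0264]
(467, 400, 3)
```

View pics/w4.png

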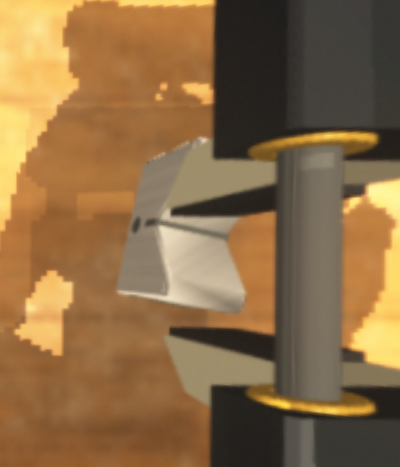

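Request:
apply_moves --motion "100 0 0 0 0 0 0; 100 0 0 0 0 0 0; 100 0 0 0 0 0 0; 100 0 0 0 0 0 0; 100 0 0 0 0 0 0; 100 -0.7 0.1 0 0 0 0; 100 0 0 0 0 0 0"

```text
time: 6.42
tool_pos: [0.4798, -0.2363, 0.012]
tool_rot: [3.141, 0.0, 1.561]
contact_force: [-1.2, 0.1, -0.8]
opening: 0.0908
grip_force: 0.0
```

Run:
```python
from h import *
np.set_printoptions(precision=4,suppress=True)
s,p=wshot();print(s['tool_pos'],s['opening'],s['contact_force'])
o=np.hstack([p['img'][110:310,90:430],wtop(p,s,.04,.42,.56,-.29,-.17,.0006)[:200,:200]])
cv2.imwrite('pics/w5.png',cv2.resize(o,(800,296),interpolation=2)[:,:,::-1])
```

```text
[ 0.4798 -0.2363  0.012 ] 0.0907965062748335 [-1.1946  0.057  -0.8395]
```

View pics/w5.png

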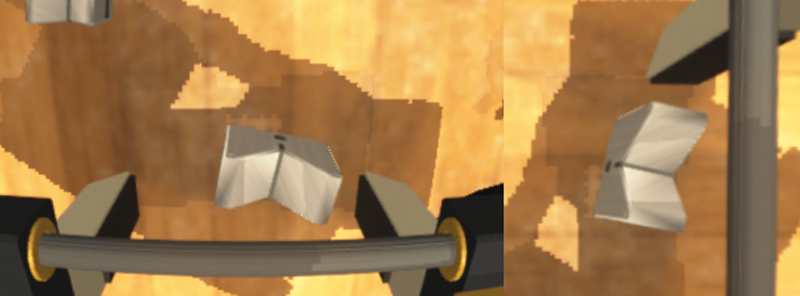

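The wrist view shows the block correctly centred between the fingers at (280,170). The visible fingertips are clearly higher than the reported TCP suggests, which explains why the fingers closed above the block. I'll lower in small steps and watch the force.

Request:
apply_moves --motion "100 0 0 0.5 0 0 0; 100 0 0 0.5 0 0 0; 100 0 0 0 0 0 0"

```text
time: 6.85
tool_pos: [0.4792, -0.2353, 0.0013]
tool_rot: [-3.141, -0.001, 1.562]
contact_force: [0.1, -0.1, 0.2]
opening: 0.0919
grip_force: 0.0
```

Request:
apply_moves --motion "100 0 0 0.4 0 0 0; 100 0 0 0 0 0 0"

```text
time: 7.1
tool_pos: [0.4794, -0.2355, -0.0024]
tool_rot: [-3.141, -0.0, 1.562]
contact_force: [0.5, 0.3, -0.3]
opening: 0.0918
grip_force: 0.0
```

Request:
apply_moves --motion "100 0 0 0.4 0 0 0; 100 0 0 0.4 0 0 0; 100 0 0 0 0 0 0"

```text
time: 7.48
tool_pos: [0.4793, -0.2355, -0.0105]
tool_rot: [-3.141, -0.0, 1.562]
contact_force: [0.2, -0.3, 0.3]
opening: 0.092
grip_force: 0.0
```

Request:
apply_moves --motion "100 0 0 0.4 0 0 0; 100 0 0 0.4 0 0 0; 100 0 0 0 0 0 0"

```text
time: 7.85
tool_pos: [0.4793, -0.2354, -0.0185]
tool_rot: [-3.141, -0.0, 1.562]
contact_force: [0.5, 0.1, 0.4]
opening: 0.0918
grip_force: 0.0
```

Run:
```python
from h import *
np.set_printoptions(precision=4,suppress=True)
s,p=wshot();print(s['tool_pos'],s['opening'],s['contact_force'],s['qpos'])
for d in robot.search_frame('vblock_1',p)+robot.search_frame('vblock_small',p): print(d['score'],np.array(d['centre']))
o=p['img'][110:310,90:430]
cv2.imwrite('pics/w6.png',cv2.resize(o,(680,400),interpolation=2)[:,:,::-1])
```

```text
[ 0.4793 -0.2354 -0.0185] 0.09180245275525965 [0.4687 0.1457 0.3626] [-0.6001  0.6218  1.7397 -0.0001  0.7808 -0.591 ]
0.83 [ 0.492  -0.2254  0.0316]
0.79 [ 0.4053 -0.1585  0.0181]
```

View pics/w6.png

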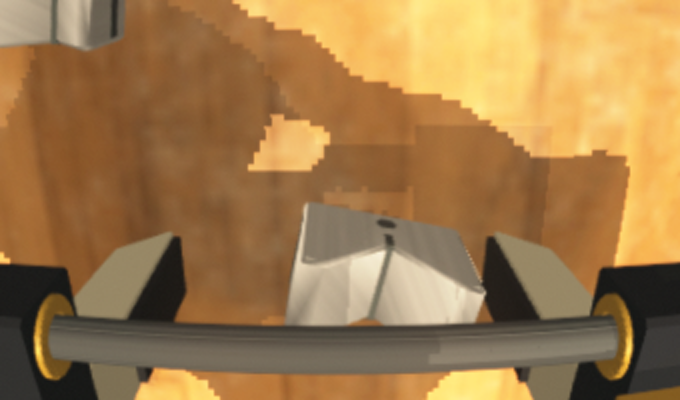

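The fingers now straddle the block, with tips at (182,240) and (488,240) and the block between them. I'll close, which also drags it away from the device.

Request:
apply_moves --motion "40 0 0 0 0 0 0; 40 0 0 0 0 0 0; 40 0 0 0 0 0 0; 40 0 0 0 0 0 0; 40 0 0 0 0 0 0; 40 0 0 0 0 0 0" --force 20

```text
time: 8.75
tool_pos: [0.4798, -0.2357, -0.0179]
tool_rot: [3.141, 0.0, 1.562]
contact_force: [2.8, 0.0, 1.0]
opening: 0.0516
grip_force: 19.6
```

Request:
apply_moves --motion "40 0 -1.5 0 0 0 0; 40 0 -1.5 0 0 0 0; 70 0 0 0 0 0 0; 70 0 0 0 0 0 0; 70 0 0 0.4 0 0 0; 70 0 0 0.4 0 0 0; 70 0 0 0.3 0 0 0; 70 0 0 0 0 0 0" --force 40

```text
time: 9.75
tool_pos: [0.4494, -0.2352, -0.0295]
tool_rot: [-3.141, -0.0, 1.562]
contact_force: [-0.7, 0.3, -0.2]
opening: 0.0638
grip_force: 0.0
```

Request:
apply_moves --motion "45 0 0 0 0 0 0; 45 0 0 0 0 0 0; 45 0 0 0 0 0 0; 45 0 0 0 0 0 0; 45 0 0 0 0 0 0"

```text
time: 10.38
tool_pos: [0.4494, -0.2353, -0.0291]
tool_rot: [-3.141, -0.0, 1.562]
contact_force: [-1.0, -0.7, 0.8]
opening: 0.0512
grip_force: 39.2
```

Run:
```python
from h import *
plan([(.449,-.235,.13,1.562),(.592,.06,.13,1.413)],45)
```

```text
9 45 0.01 -0.01 -5.30 0 0 0; 45 0.01 -0.01 -5.30 0 0 0; 45 0.01 -0.01 -5.30 0 0 0; 45 4.94 2.34 0.00 0.000 0 0.025; 45 4.99 2.22 0.00 0.000 0 0.025; 45 5.05 2.09 0.00 0.000 0 0.025; 45 5.10 1.97 0.00 0.000 0 0.025; 45 5.15 1.84 0.00 0.000 0 0.025; 45 5.19 1.71 0.00 0.000 0 0.025
```

Request:
apply_moves --motion "45 0 0 -2 0 0 0; 45 0 0 -4 0 0 0; 45 0 0 -5 0 0 0; 45 0 0 -5 0 0 0; 45 4.94 2.34 0 0 0 0.025; 45 4.99 2.22 0 0 0 0.025; 45 5.05 2.09 0 0 0 0.025; 45 5.10 1.97 0 0 0 0.025; 45 5.15 1.84 0 0 0 0.025; 45 5.19 1.71 0 0 0 0.025; 45 0 0 0 0 0 0; 45 0 0 0 0 0 0"

```text
time: 11.88
tool_pos: [0.5921, 0.0596, 0.13]
tool_rot: [-3.14, 0.001, 1.413]
contact_force: [-0.1, -0.3, -3.4]
opening: 0.0513
grip_force: 39.3
```

```bash
cat >> h.py <<'E'
def plate_fit(p,s):
    """fit 200x240 rect at z=.034 to the dark plate in a wrist view"""
    from scipy.optimize import least_squares
    x0,x1,y0,y1,m=.44,.76,-.12,.24,.001
    g=wtop(p,s,.034,x0,x1,y0,y1,m); return g,(x1,y1,m)
E
python3 - <<'E'
from h import *
np.set_printoptions(precision=4,suppress=True)
s,p=wshot();print(s['tool_pos'],s['tool_rot'],s['opening'],s['grip_force'])
for d in robot.trace('plate',p)[:1]:
    m=d['pixels'].astype(np.uint8); print(d['score'],m.sum())
    g,_=plate_fit(p,s); q=dict(p); q['img']=m*255; gm,_=plate_fit(q,s)
    c,_=cv2.findContours((gm>127).astype(np.uint8),0,2); c=max(c,key=cv2.contourArea)
    for k in cv2.approxPolyDP(c,5,True)[:,0]: print(k,.76-.001*k[1],.24-.001*k[0])
    cv2.drawContours(g,[c],-1,(255,0,0),1)
o=np.hstack([p['img'],cv2.resize(g,(427,384))]); o=cv2.resize(o,None,fx=800/o.shape[1],fy=800/o.shape[1])
cv2.imwrite('pics/w7.png',o[:,:,::-1])
E
```

```text
[0.5921 0.0596 0.13  ] [-3.1399  0.0006  1.4127] 0.05130640351386645 39.25778595730662
0.56 32942
[77 45] 0.715 0.16299999999999998
[ 48 238] 0.522 0.192
[229 265] 0.495 0.010999999999999982
[217 210] 0.55 0.022999999999999993
[239 137] 0.623 0.0009999999999999731
[236 122] 0.638 0.003999999999999976
[250  98] 0.662 -0.010000000000000009
[265  90] 0.67 -0.025000000000000022
[269  75] 0.685 -0.029000000000000026
```

View pics/w7.png

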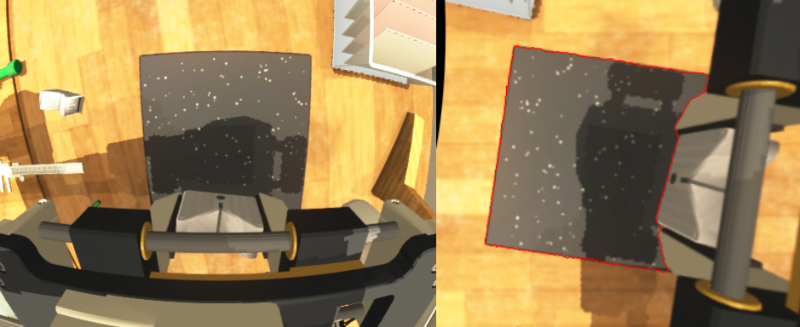

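The block hangs square in the gripper. The plate's left corners in the rectified view give a centre of about (0.5995, 0.0595) and a yaw of about -0.15. Next I'll place the right-hand block.

Run:
```python
from h import *
plan([(.5911,.0188,.05,1.42),(.5911,.0188,.010,1.42)],45)
```

```text
3 45 -1.97 0.26 4.03 0 0.000 -0.005; 45 -1.98 0.25 4.03 0 0.000 -0.005; 45 0.00 0 4.00 0.000 0.000 0.000
```

Request:
apply_moves --motion "45 -1.97 0.26 4.03 0 0 -0.004; 45 -1.98 0.25 4.03 0 0 -0.004; 45 0 0 0 0 0 0; 45 0 0 2 0 0 0; 45 0 0 1.5 0 0 0; 45 0 0 0.5 0 0 0; 45 0 0 0 0 0 0"

```text
time: 12.85
tool_pos: [0.5919, 0.0199, 0.0106]
tool_rot: [3.141, 0.0, 1.42]
contact_force: [-0.2, 0.6, -3.5]
opening: 0.0511
grip_force: 39.3
```

Request:
apply_moves --motion "45 0 0 0.2 0 0 0; 45 0 0 0.2 0 0 0; 45 0 0 0 0 0 0"

```text
time: 13.22
tool_pos: [0.5917, 0.0199, 0.0063]
tool_rot: [3.142, 0.0, 1.42]
contact_force: [-0.4, -0.9, -3.9]
opening: 0.0512
grip_force: 39.3
```

Request:
apply_moves --motion "45 0 0 0.1 0 0 0; 45 0 0 0.1 0 0 0; 45 0 0 0 0 0 0"

```text
time: 13.6
tool_pos: [0.5918, 0.0198, 0.0049]
tool_rot: [3.141, 0.0, 1.42]
contact_force: [-2.0, 1.0, 2.6]
opening: 0.0512
grip_force: 39.3
```

Run:
```python
from h import *
plan([(.5917,.0198,.10,1.42),(.388,.155,.12,1.116)],100)
```

```text
7 100 0 0 -4.75 0.000 0.000 0; 100 0 0 -4.75 0.000 0.000 0; 100 2.06 -4.43 -0.40 0 0 0.061; 100 1.79 -4.55 -0.40 0 0 0.061; 100 1.51 -4.65 -0.40 0 0 0.061; 100 1.22 -4.73 -0.40 0 0 0.061; 100 0.93 -4.80 -0.40 0 0 0.061
```

Request:
apply_moves --motion "70 0 0 0 0 0 0; 70 0 0 0 0 0 0; 70 0 0 0 0 0 0; 100 0 0 -2 0 0 0; 100 0 0 -4 0 0 0; 100 0 0 -4 0 0 0; 100 2.06 -4.43 -0.40 0 0 0.061; 100 1.79 -4.55 -0.40 0 0 0.061; 100 1.51 -4.65 -0.40 0 0 0.061; 100 1.22 -4.73 -0.40 0 0 0.061; 100 0.93 -4.80 -0.40 0 0 0.061; 100 0 0 0 0 0 0; 100 0 0 0 0 0 0"

```text
time: 15.22
tool_pos: [0.3891, 0.1551, 0.1246]
tool_rot: [3.14, -0.001, 1.116]
contact_force: [-0.2, -0.2, -0.1]
opening: 0.0919
grip_force: 0.0
```

Run:
```python
from h import *
np.set_printoptions(precision=4,suppress=True)
s,p=wshot();print(s['tool_pos'],s['tool_rot'])
for d in robot.search_frame('vblock_1',p): print(d['score'],np.array(d['centre']))
for d in robot.trace('vblock_1',p):
    q=dict(p); q['img']=d['pixels'].astype(np.uint8)*255
    gm=wtop(q,s,.04,.32,.46,.09,.25,.0005)>127
    if gm.sum()<500: continue
    c,_=cv2.findContours(gm.astype(np.uint8),0,2); c=max(c,key=cv2.contourArea)
    (cx,cy),wh,an=cv2.minAreaRect(c); print(d['score'],gm.sum(),.46-.0005*cy,.25-.0005*cx,np.array(wh)*.0005,an)
t=robot.read_camera('top')
g=wtop(p,s,.04,.32,.46,.09,.25,.0004); g=cv2.resize(g,(457,400))
o=np.hstack([g,cv2.resize(t['img'][135:205,210:270],(343,400),interpolation=2)])
cv2.imwrite('pics/w8.png',o[:,:,::-1])
```

```text
[0.3891 0.1551 0.1246] [ 3.1401 -0.0008  1.1158]
0.84 [0.3949 0.1702 0.0339]
0.56 [0.5923 0.0331 0.0611]
0.76 5738 0.39529999542236327 0.16984999084472657 [0.0322 0.0508] 26.56505012512207
```

View pics/w8.png

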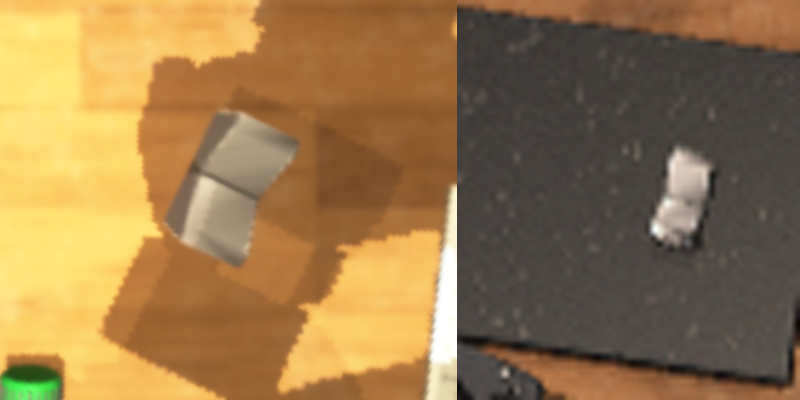

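The second block's top face is centred at (240,189) in the rectified view, which is about (0.394, 0.166) with angle -0.445. The right panel shows the first block standing square on the right half of the plate.

Run:
```python
from h import *
plan([(.394,.1655,.03,1.126),(.394,.1655,-.0291,1.126)],100)
```

```text
3 100 0.60 -0.02 4.70 0.000 0.000 -0.006; 100 0.60 -0.01 4.70 0.000 0.000 -0.006; 100 0 0 5.91 0.000 0.000 0.000
```

Request:
apply_moves --motion "100 0.60 0 4.7 0 0 -0.005; 100 0.60 0 4.7 0 0 -0.005; 100 0 0 0 0 0 0; 100 0 0 2 0 0 0; 100 0 0 2 0 0 0; 100 0 0 1.5 0 0 0; 100 0 0 0.5 0 0 0; 100 0 0 0 0 0 0; 45 0 0 0 0 0 0; 45 0 0 0 0 0 0; 45 0 0 0 0 0 0; 45 0 0 0 0 0 0; 45 0 0 0 0 0 0; 45 0 0 0 0 0 0" --force 40

```text
time: 17.18
tool_pos: [0.3934, 0.1659, -0.0297]
tool_rot: [3.142, 0.0, 1.125]
contact_force: [-0.4, 0.3, 1.6]
opening: 0.0498
grip_force: 40.0
```

Run:
```python
from h import *
plan([(.394,.1655,.09,1.126),(.6045,.1038,.09,1.42),(.6045,.1038,.009,1.42)],45)
```

```text
8 45 -0.01 0.04 -5.98 0.000 0.000 -0.001; 45 -0.01 0.04 -5.98 0.000 0.000 -0.001; 45 0.87 5.41 0.00 0.000 0.000 -0.073; 45 0.47 5.46 0.00 0.000 0.000 -0.073; 45 0.07 5.48 0.00 0.000 0.000 -0.073; 45 -0.33 5.47 0.00 0.000 0.000 -0.073; 45 0.00 0 4.05 0.000 0.000 0.000; 45 0.00 0 4.05 0.000 0.000 0.000
```

Request:
apply_moves --motion "45 0 0.05 -3 0 0 0; 45 0 0 -4.5 0 0 0; 45 0 0 -4.5 0 0 0; 45 0.87 5.41 0 0 0 -0.073; 45 0.47 5.46 0 0 0 -0.073; 45 0.07 5.48 0 0 0 -0.073; 45 -0.33 5.47 0 0 0 -0.073; 45 0 0 0 0 0 0; 45 0 0 0 0 0 0"

```text
time: 18.3
tool_pos: [0.6027, 0.1036, 0.0891]
tool_rot: [-3.138, 0.001, 1.416]
contact_force: [-1.2, 0.7, -2.3]
opening: 0.0498
grip_force: 40.0
```

Run:
```python
from h import *
plan([(.6045,.1038,.008,1.42)],45)
```

```text
2 45 0.02 0.10 4.05 -0.002 0.000 -0.002; 45 0.02 0.09 4.05 -0.002 0.000 -0.002
```

Request:
apply_moves --motion "45 0.02 0.1 3 0 0 -0.002; 45 0 0 3 0 0 0; 45 0 0 1.5 0 0 0; 45 0 0 0.5 0 0 0; 45 0 0 0 0 0 0; 45 0 0 0 0 0 0"

```text
time: 19.05
tool_pos: [0.6058, 0.1038, 0.0114]
tool_rot: [3.14, -0.0, 1.419]
contact_force: [0.2, 0.3, -1.5]
opening: 0.0495
grip_force: 40.0
```

Request:
apply_moves --motion "45 0 -0.12 0.3 0 0 0; 45 0 0 0.2 0 0 0; 45 0 0 0.1 0 0 0; 45 0 0 0 0 0 0; 45 0 0 0 0 0 0"

```text
time: 19.68
tool_pos: [0.6039, 0.1038, 0.0044]
tool_rot: [3.142, 0.0, 1.419]
contact_force: [0.2, -0.3, -0.9]
opening: 0.0495
grip_force: 40.0
```

Request:
apply_moves --motion "45 0 0.03 0.1 0 0 0; 45 0 0 0.05 0 0 0; 45 0 0 0 0 0 0"

```text
time: 20.05
tool_pos: [0.604, 0.1038, 0.0043]
tool_rot: [3.142, 0.0, 1.419]
contact_force: [-6.7, -0.8, 9.8]
opening: 0.05
grip_force: 40.0
```

Run:
```python
from h import *
plan([(.6043,.1038,.12,1.419),(.535,.385,.13,3.03)],100)
```

```text
11 100 0 0.02 -5.78 0.000 0.000 0; 100 0.00 0.02 -5.78 0.000 0.000 0; 100 2.97 -1.23 -0.11 0 0.000 -0.179; 100 3.14 -0.68 -0.11 0 0.000 -0.179; 100 3.22 -0.11 -0.11 0 0.000 -0.179; 100 3.18 0.46 -0.11 0 0.000 -0.179; 100 3.05 1.02 -0.11 0 0.000 -0.179; 100 2.82 1.55 -0.11 0 0.000 -0.179; 100 2.50 2.02 -0.11 0 0.000 -0.179; 100 2.10 2.44 -0.11 0 0.000 -0.179; 100 1.63 2.77 -0.11 0 0.000 -0.179
```

Request:
apply_moves --motion "70 0 0 0 0 0 0; 70 0 0 0 0 0 0; 70 0 0 0 0 0 0; 100 0 0 -2 0 0 0; 100 0 0 -4.8 0 0 0; 100 0 0 -4.8 0 0 0; 100 2.97 -1.23 -0.11 0 0 -0.179; 100 3.14 -0.68 -0.11 0 0 -0.179; 100 3.22 -0.11 -0.11 0 0 -0.179; 100 3.18 0.46 -0.11 0 0 -0.179; 100 3.05 1.02 -0.11 0 0 -0.179; 100 2.82 1.55 -0.11 0 0 -0.179; 100 2.50 2.02 -0.11 0 0 -0.179; 100 2.10 2.44 -0.11 0 0 -0.179; 100 1.63 2.77 -0.11 0 0 -0.179; 100 0 0 0 0 0 0; 100 0 0 0 0 0 0"

```text
time: 22.18
tool_pos: [0.5352, 0.3843, 0.1283]
tool_rot: [-3.141, -0.0, 3.028]
contact_force: [-0.4, -0.3, -0.2]
opening: 0.0923
grip_force: 0.0
```

Run:
```python
from h import *
np.set_printoptions(precision=4,suppress=True)
s,p=wshot();print(s['tool_pos'],s['tool_rot'])
for d in robot.search_frame('spindle',p): print(d['score'],np.array(d['centre']))
for d in robot.trace('spindle',p):
    q=dict(p); q['img']=d['pixels'].astype(np.uint8)*255
    gm=wtop(q,s,.045,.42,.68,.29,.48,.0005)>127
    if gm.sum()<500: continue
    c,_=cv2.findContours(gm.astype(np.uint8),0,2); c=max(c,key=cv2.contourArea)
    (cx,cy),wh,an=cv2.minAreaRect(c); print(d['score'],gm.sum(),.68-.0005*cy,.48-.0005*cx,np.array(wh)*.0005,an)
g=wtop(p,s,.045,.42,.68,.29,.48,.0005)
t=robot.read_camera('top')
g=cv2.resize(g,(438,600),interpolation=2)
o=np.hstack([g,cv2.resize(t['img'][130:210,190:240+10],(362,483),interpolation=2)[:, :].repeat(1,0) if 0 else cv2.resize(t['img'][120:220,200:260],(360,600),interpolation=2)])
cv2.imwrite('pics/w9.png',o[:,:,::-1])
```

```text
[0.5352 0.3843 0.1283] [-3.1407 -0.0002  3.0278]
0.88 [0.5317 0.3867 0.054 ]
0.67 [0.3245 0.2423 0.0247]
0.18 [0.5769 0.0364 0.0488]
0.78 16142 0.5465698547363281 0.3880650939941406 [0.0399 0.1717] 3.7517290115356445
```

View pics/w9.png

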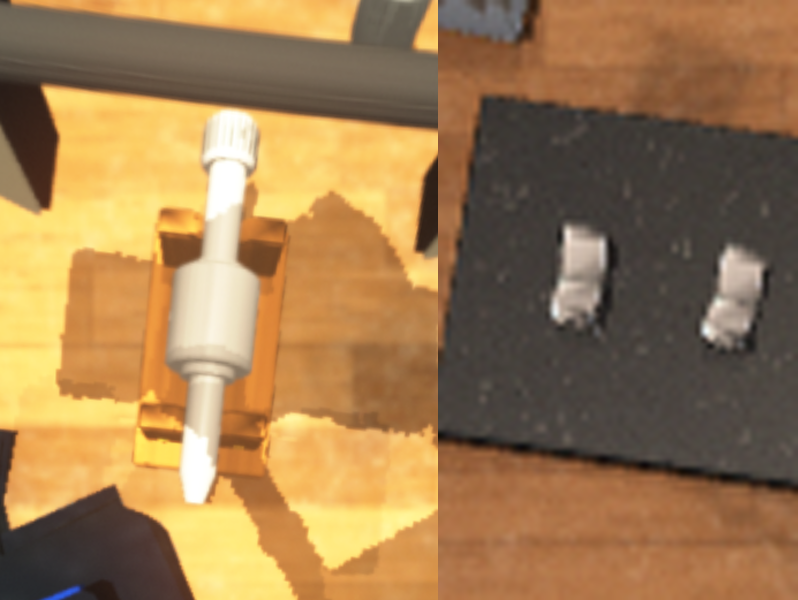

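The left panel shows the spindle: knob (231,145), drum (213,319), tip (198,500). That gives an axis centre of about (0.542, 0.3875) and an axis angle of -0.095. The right panel shows both blocks on the plate, with the right one possibly turned slightly, so I'll square it with a re-grip first.

Run:
```python
from h import *
plan([(.585,-.01,.12,1.42)],100)
```

```text
9 100 -1.04 -4.29 0.10 0 0.000 0.179; 100 -1.79 -4.03 0.10 0 0.000 0.179; 100 -2.48 -3.65 0.10 0 0.000 0.179; 100 -3.08 -3.15 0.10 0 0.000 0.179; 100 -3.60 -2.55 0.10 0 0.000 0.179; 100 -3.99 -1.87 0.10 0 0.000 0.179; 100 -4.26 -1.14 0.10 0 0.000 0.179; 100 -4.40 -0.36 0.10 0 0.000 0.179; 100 -4.39 0.43 0.10 0 0.000 0.179
```

Request:
apply_moves --motion "100 -1.04 -4.29 0.10 0 0 0.179; 100 -1.79 -4.03 0.10 0 0 0.179; 100 -2.48 -3.65 0.10 0 0 0.179; 100 -3.08 -3.15 0.10 0 0 0.179; 100 -3.60 -2.55 0.10 0 0 0.179; 100 -3.99 -1.87 0.10 0 0 0.179; 100 -4.26 -1.14 0.10 0 0 0.179; 100 -4.40 -0.36 0.10 0 0 0.179; 100 -4.39 0.43 0.10 0 0 0.179; 100 0 0 0 0 0 0; 100 0 0 0 0 0 0"

```text
time: 23.75
tool_pos: [0.5847, -0.009, 0.1197]
tool_rot: [-3.141, -0.0, 1.419]
contact_force: [-0.6, 1.0, -0.5]
opening: 0.092
grip_force: 0.0
```

Run:
```python
from h import *
np.set_printoptions(precision=4,suppress=True)
s,p=wshot();print(s['tool_pos'],s['tool_rot'])
np.save('w10.npy',p['img'])
for d in robot.trace('vblock_1',p):
    q=dict(p); q['img']=d['pixels'].astype(np.uint8)*255
    gm=wtop(q,s,.074,.52,.68,-.04,.16,.0005)>127
    if gm.sum()<500: continue
    c,_=cv2.findContours(gm.astype(np.uint8),0,2); c=max(c,key=cv2.contourArea)
    (cx,cy),wh,an=cv2.minAreaRect(c); print(d['score'],gm.sum(),.68-.0005*cy,.16-.0005*cx,np.array(wh)*.0005,an)
g=wtop(p,s,.074,.52,.68,-.04,.16,.0004)
cv2.imwrite('pics/w10.png',cv2.resize(g,(750,600),interpolation=2)[:,:,::-1])
```

```text
[ 0.5847 -0.009   0.1197] [-3.1414 -0.0003  1.4189]
0.84 5269 0.6037350006103516 0.10214500045776367 [0.0284 0.0506] 8.130102157592773
0.69 5454 0.5921611633300782 0.020863937377929687 [0.0306 0.0505] 14.708303451538086
```

View pics/w10.png

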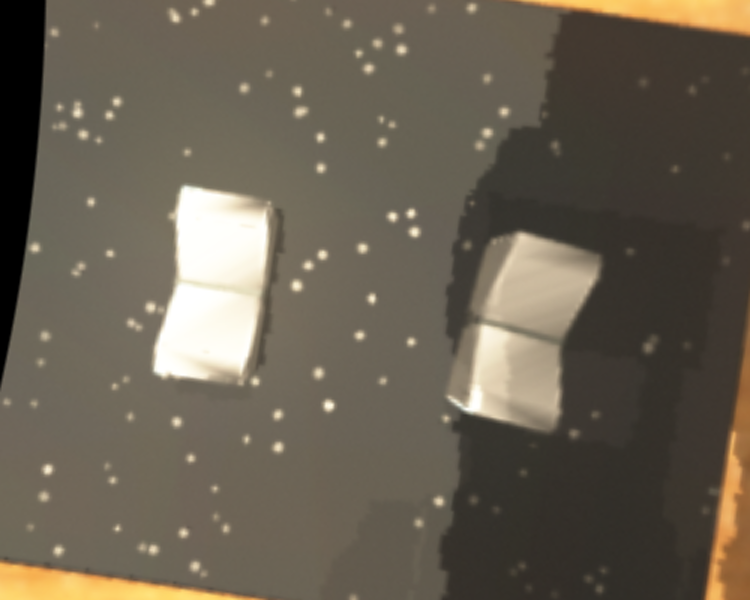

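The wrist view shows the left block square, edges about 0.147 rad. The right block is turned about 0.08 rad too far, with centre at (537,333). I'll grip it along its own angle and turn it square.

Run:
```python
from h import *
plan([(.5912,.0170,.07,1.338),(.5912,.0170,.0055,1.338)],100)
```

```text
3 100 2.57 0.26 4.98 0.000 0 0.082; 100 0.00 0 3.22 0.000 0.000 0.000; 100 0.00 0 3.23 0.000 0.000 0.000
```

Request:
apply_moves --motion "100 2.57 0.26 4.98 0 0 0.082; 100 0 0 0 0 0 0; 100 0 0 2.5 0 0 0; 100 0 0 2.5 0 0 0; 100 0 0 1.4 0 0 0; 100 0 0 0 0 0 0; 45 0 0 0 0 0 0; 45 0 0 0 0 0 0; 45 0 0 0 0 0 0; 45 0 0 0 0 0 0; 45 0 0 0 0 0 0; 45 0 0 0 0 0 0"

```text
time: 25.35
tool_pos: [0.5913, 0.0161, 0.006]
tool_rot: [-3.142, 0.0, 1.337]
contact_force: [0.4, -0.2, 3.2]
opening: 0.0498
grip_force: 39.7
```

Request:
apply_moves --motion "45 0 0 -0.5 0 0 0; 45 0.1 0 0 0 0 -0.083; 45 0 0 0 0 0 0; 45 0 0 0.4 0 0 0; 45 0 0 0.12 0 0 0; 45 0 0 0 0 0 0"

```text
time: 26.1
tool_pos: [0.5914, 0.017, 0.006]
tool_rot: [-3.141, 0.0, 1.419]
contact_force: [-2.0, -0.3, 2.4]
opening: 0.0497
grip_force: 39.7
```

Run:
```python
from h import *
plan([(.5914,.017,.12,1.419),(.5418,.3875,.09,3.047)],100)
```

```text
12 100 0 0 -5.70 0 0.000 0.000; 100 0 0 -5.70 0 0.000 0.000; 100 3.59 -1.05 0.30 0.000 0.000 -0.163; 100 3.71 -0.46 0.30 0.000 0.000 -0.163; 100 3.73 0.15 0.30 0.000 0.000 -0.163; 100 3.66 0.76 0.30 0.000 0.000 -0.163; 100 3.49 1.34 0.30 0.000 0.000 -0.163; 100 3.23 1.89 0.30 0.000 0.000 -0.163; 100 2.88 2.38 0.30 0.000 0.000 -0.163; 100 2.45 2.82 0.30 0.000 0.000 -0.163; 100 1.96 3.18 0.30 0.000 0.000 -0.163; 100 1.42 3.46 0.30 0.000 0.000 -0.163
```

Request:
apply_moves --motion "70 0 0 0 0 0 0; 70 0 0 0 0 0 0; 70 0 0 0 0 0 0; 100 0 0 -2 0 0 0; 100 0 0 -4.8 0 0 0; 100 0 0 -4.8 0 0 0; 100 3.59 -1.05 0.30 0 0 -0.163; 100 3.71 -0.46 0.30 0 0 -0.163; 100 3.73 0.15 0.30 0 0 -0.163; 100 3.66 0.76 0.30 0 0 -0.163; 100 3.49 1.34 0.30 0 0 -0.163; 100 3.23 1.89 0.30 0 0 -0.163; 100 2.88 2.38 0.30 0 0 -0.163; 100 2.45 2.82 0.30 0 0 -0.163; 100 1.96 3.18 0.30 0 0 -0.163; 100 1.42 3.46 0.30 0 0 -0.163; 100 0 0 0 0 0 0; 100 0 0 0 0 0 0"

```text
time: 28.35
tool_pos: [0.5414, 0.3869, 0.0915]
tool_rot: [-3.141, -0.0, 3.048]
contact_force: [0.2, -0.1, -0.5]
opening: 0.0919
grip_force: 0.0
```

Run:
```python
from h import *
np.set_printoptions(precision=4,suppress=True)
s,p=wshot();print(s['tool_pos'],s['tool_rot'])
for d in robot.search_frame('spindle',p): print(d['score'],np.array(d['centre']))
for d in robot.trace('spindle',p):
    q=dict(p); q['img']=d['pixels'].astype(np.uint8)*255
    gm=wtop(q,s,.045,.42,.68,.29,.48,.0005)>127
    if gm.sum()<500: continue
    # width profile along x to find the drum
    for r in range(0,gm.shape[0],12):
        w=np.nonzero(gm[r])[0]
        if len(w): print(round(.68-.0005*r,3),round(.48-.0005*w.min(),4),round(.48-.0005*w.max(),4),round(.48-.00025*(w.min()+w.max()),4))
t=robot.read_camera('top')
for d in robot.search_frame('vblock_1',t): print('vb',d['score'],np.array(d['centre']))
plan([(.5418,.3875,-.014,3.047)],100)
```

```text
[0.5414 0.3869 0.0915] [-3.1409 -0.0001  3.0484]
0.67 [0.5276 0.3885 0.0498]
0.614 0.3925 0.372 0.3822
0.608 0.3925 0.369 0.3808
0.602 0.3895 0.3725 0.381
0.596 0.389 0.375 0.382
0.59 0.3905 0.3755 0.383
0.584 0.391 0.376 0.3835
0.578 0.3925 0.377 0.3848
0.572 0.393 0.3775 0.3852
0.566 0.4 0.377 0.3885
0.56 0.405 0.369 0.387
0.554 0.4055 0.369 0.3872
0.548 0.406 0.3685 0.3872
0.542 0.4065 0.3695 0.388
0.536 0.4075 0.3695 0.3885
0.53 0.408 0.37 0.389
0.524 0.4075 0.3705 0.389
0.518 0.4045 0.372 0.3882
0.512 0.4 0.382 0.391
0.506 0.4 0.3835 0.3918
0.5 0.3995 0.384 0.3918
0.494 0.401 0.3845 0.3928
0.488 0.4015 0.385 0.3932
0.482 0.402 0.3855 0.3938
0.476 0.4015 0.3865 0.394
0.47 0.401 0.3885 0.3948
0.464 0.3995 0.3915 0.3955
vb 0.7 [0.5872 0.0201 0.064 ]
2 100 0.01 0.05 5.30 0 0.000 0.000; 100 0.01 0.05 5.30 0 0.000 0.000
```

Request:
apply_moves --motion "100 0 0.05 4 0 0 0; 100 0 0 3 0 0 0; 100 0 0 0 0 0 0; 100 0 0 1.5 0 0 0; 100 0 0 1 0 0 0; 100 0 0 1 0 0 0; 100 0 0 0 0 0 0"

```text
time: 29.48
tool_pos: [0.541, 0.3876, -0.0142]
tool_rot: [-3.141, -0.001, 3.05]
contact_force: [0.4, -0.0, 0.9]
opening: 0.0918
grip_force: 0.0
```

Request:
apply_moves --motion "30 0 0 0 0 0 0; 30 0 0 0 0 0 0; 30 0 0 0 0 0 0; 30 0 0 0 0 0 0; 30 0 0 0 0 0 0; 30 0 0 0 0 0 0; 30 0 0 0 0 0 0" --force 45

```text
time: 30.35
tool_pos: [0.5415, 0.3877, -0.0133]
tool_rot: [-3.141, -0.0, 3.05]
contact_force: [-0.6, -1.7, 1.1]
opening: 0.0368
grip_force: 45.0
```

Request:
apply_moves --motion "30 0 0 -0.5 0 0 0; 30 0 0 -1 0 0 0; 30 0 0 -1.5 0 0 0; 30 0 0 0 0 0 0"

```text
time: 30.85
tool_pos: [0.5427, 0.3887, 0.0189]
tool_rot: [3.139, 0.003, 3.05]
contact_force: [0.6, -0.1, -5.0]
opening: 0.0368
grip_force: 45.0
```

Run:
```python
from h import *
np.set_printoptions(precision=4,suppress=True)
s,p=wshot();print(s['tool_pos'],s['tool_rot'],s['opening'],s['grip_force'],s['contact_force'],s['torque'])
R=Ro.from_euler('xyz',s['tool_rot'])
for d in robot.trace('spindle',p)[:1]:
    # profile rectified at the held axis height guess .045+lift
    q=dict(p); q['img']=d['pixels'].astype(np.uint8)*255
    z=.045+s['tool_pos'][2]+.0135
    gm=wtop(q,s,z,.42,.68,.29,.48,.0005)>127
    for r in range(0,gm.shape[0],16):
        w=np.nonzero(gm[r])[0]
        if len(w): print(round(.68-.0005*r,3),round(.48-.0005*w.min(),4),round(.48-.0005*w.max(),4))
plan([(.5415,.3877,.12,3.05)],30)
```

```text
[0.5427 0.3887 0.0189] [3.1395 0.0033 3.0499] 0.03683425864948545 44.98789429664612 [ 0.6374 -0.0777 -4.9685] [ 0.1073 -0.0353 -0.0432]
0.576 0.393 0.3775
0.568 0.4035 0.37
0.544 0.407 0.3695
0.536 0.408 0.3705
0.528 0.409 0.371
0.52 0.407 0.3715
0.512 0.3995 0.384
0.504 0.4005 0.3845
0.496 0.401 0.385
0.488 0.4015 0.386
0.48 0.4025 0.387
0.472 0.402 0.3885
0.464 0.4 0.3925
2 30 0 -0.01 -5.15 0.000 0.000 0; 30 0 -0.01 -5.15 0.000 0.000 0
```

Run:
```python
from h import *
plan([(.5427,.3887,.11,3.05),(.5978,.0604,.11,1.422)],30)
```

```text
12 30 -0.06 0.04 -4.65 0.000 0.000 0; 30 -0.06 0.04 -4.65 0.000 0.000 0; 30 -0.85 -3.22 0 0.000 0 0.163; 30 -1.36 -3.04 0 0.000 0 0.163; 30 -1.83 -2.78 0 0.000 0 0.163; 30 -2.26 -2.44 0 0.000 0 0.163; 30 -2.63 -2.05 0 0.000 0 0.163; 30 -2.92 -1.59 0 0.000 0 0.163; 30 -3.14 -1.10 0 0.000 0 0.163; 30 -3.28 -0.57 0 0.000 0 0.163; 30 -3.33 -0.04 0 0.000 0 0.163; 30 -3.29 0.50 0.00 0.000 0 0.163
```

Request:
apply_moves --motion "30 0 0 -4.6 0 0 0; 30 0 0 -4.6 0 0 0; 30 -0.85 -3.22 0 0 0 0.163; 30 -1.36 -3.04 0 0 0 0.163; 30 -1.83 -2.78 0 0 0 0.163; 30 -2.26 -2.44 0 0 0 0.163; 30 -2.63 -2.05 0 0 0 0.163; 30 -2.92 -1.59 0 0 0 0.163; 30 -3.14 -1.10 0 0 0 0.163; 30 -3.28 -0.57 0 0 0 0.163; 30 -3.33 -0.04 0 0 0 0.163; 30 -3.29 0.50 0 0 0 0.163; 30 0 0 0 0 0 0; 30 0 0 0 0 0 0; 30 0 0 0 0 0 0"

```text
time: 32.83
tool_pos: [0.5958, 0.0605, 0.1085]
tool_rot: [-3.141, -0.0, 1.422]
contact_force: [0.3, -0.2, -4.9]
opening: 0.0374
grip_force: 45.0
```

Run:
```python
from h import *
np.set_printoptions(precision=4,suppress=True)
s,p=wshot();print(s['tool_pos'],s['tool_rot'],s['opening'],s['grip_force'],s['contact_force'])
for d in robot.trace('spindle',p)[:1]:
    q=dict(p); q['img']=d['pixels'].astype(np.uint8)*255
    z=.045+s['tool_pos'][2]+.0135
    gm=wtop(q,s,z,.52,.70,-.05,.18,.0005)>127
    for c in range(0,gm.shape[1],16):
        w=np.nonzero(gm[:,c])[0]
        if len(w): print(round(.18-.0005*c,3),round(.70-.0005*w.min(),4),round(.70-.0005*w.max(),4),round(.70-.00025*(w.max()+w.min()),4))
for d in robot.search_frame('vblock_1',p): print(d['score'],np.array(d['centre']))
plan([(.5978,.0604,.03,1.422)],30)
```

```text
[0.5958 0.0605 0.1085] [-3.1412 -0.0001  1.4216] 0.03737243338285373 44.9883896112442 [ 0.3369 -0.227  -4.8512]
0.132 0.613 0.6005 0.6067
0.124 0.6135 0.598 0.6058
0.116 0.6125 0.5965 0.6045
0.108 0.611 0.5955 0.6032
0.1 0.61 0.594 0.602
0.092 0.6085 0.593 0.6007
0.084 0.6135 0.5805 0.597
0.076 0.6175 0.5785 0.598
0.068 0.616 0.578 0.597
0.06 0.615 0.577 0.596
0.036 0.6105 0.576 0.5932
0.028 0.6015 0.583 0.5922
0.96 [0.6191 0.1083 0.0756]
2 30 0.02 0.09 3.93 0 0.000 0; 30 0.02 0.09 3.93 0 0.000 0
```

Request:
apply_moves --motion "30 0 0.18 2.5 0 0 0; 30 0 0 2.5 0 0 0; 30 0 0 2 0 0 0; 30 0 0 1 0 0 0; 30 0 0 0 0 0 0; 30 0 0 0 0 0 0"

```text
time: 33.72
tool_pos: [0.5986, 0.0594, 0.0296]
tool_rot: [3.14, -0.0, 1.42]
contact_force: [-0.4, 0.1, -5.4]
opening: 0.0366
grip_force: 45.0
```

Request:
apply_moves --motion "30 0.05 -0.06 0.8 0 0 0; 30 0 0 0.8 0 0 0; 30 0 0 0 0 0 0; 30 0 0 0.2 0 0 0; 30 0 0 0 0 0 0"

```text
time: 34.35
tool_pos: [0.5974, 0.0598, 0.0107]
tool_rot: [3.142, 0.0, 1.42]
contact_force: [0.8, 0.4, -5.9]
opening: 0.0371
grip_force: 45.0
```

Request:
apply_moves --motion "30 0 0.02 0.1 0 0 0; 30 0 0 0.1 0 0 0; 30 0 0 0 0 0 0"

```text
time: 34.72
tool_pos: [0.5981, 0.0598, 0.0095]
tool_rot: [3.14, 0.0, 1.42]
contact_force: [-0.4, -1.2, 1.2]
opening: 0.0367
grip_force: 45.0
```

Request:
apply_moves --motion "30 0 0 0.05 0 0 0; 50 0 0 0 0 0 0; 50 0 0 0 0 0 0; 60 0 0 0 0 0 0; 75 0 0 0 0 0 0; 90 0 0 0 0 0 0; 90 0 0 0 0 0 0" --force 10

```text
time: 35.6
tool_pos: [0.5976, 0.0598, 0.0082]
tool_rot: [-3.142, 0.0, 1.42]
contact_force: [-0.4, 0.3, 0.1]
opening: 0.0798
grip_force: 0.0
```

Request:
apply_moves --motion "95 0 0 -3 0 0 0; 95 0 0 -5 0 0 0; 95 0 0 -5 0 0 0; 95 -2 0 -2 0 0 0; 95 0 0 0 0 0 0; 95 0 0 0 0 0 0"

```text
time: 36.35
tool_pos: [0.5938, 0.0405, 0.1568]
tool_rot: [-3.139, -0.0, 1.419]
contact_force: [0.4, -0.0, -0.8]
opening: 0.0871
grip_force: 0.0
```

```bash
cat > chk.py <<'E'
from h import *
def prof(s,p,z,x0=.52,x1=.70,y0=-.06,y1=.18):
    for d in robot.trace('spindle',p)[:1]:
        q=dict(p); q['img']=d['pixels'].astype(np.uint8)*255
        gm=wtop(q,s,z,x0,x1,y0,y1,.0005)>127
        for c in range(0,gm.shape[1],16):
            w=np.nonzero(gm[:,c])[0]
            if len(w): print(round(y1-.0005*c,3),round(x1-.0005*w.min(),4),round(x1-.0005*w.max(),4),round(x1-.00025*(w.max()+w.min()),4))
E
python3 - <<'E'
from chk import *
np.set_printoptions(precision=4,suppress=True)
s,p=wshot();print(s['tool_pos'],s['contact_force']); prof(s,p,.0673)
for n in('vblock_1','spindle'):
  for d in robot.search_frame(n,p): print(n,d['score'],np.array(d['centre']))
for d in robot.trace('vblock_1',p):
    q=dict(p); q['img']=d['pixels'].astype(np.uint8)*255
    gm=wtop(q,s,.074,.52,.68,-.04,.16,.0005)>127
    if gm.sum()<300: continue
    c,_=cv2.findContours(gm.astype(np.uint8),0,2); c=np.vstack([k for k in c if cv2.contourArea(k)>60])
    (cx,cy),wh,an=cv2.minAreaRect(c); print(d['score'],gm.sum(),.68-.0005*cy,.16-.0005*cx,np.array(wh)*.0005,an)
E
```

```text
[0.5938 0.0405 0.1568] [ 0.4063 -0.0158 -0.8057]
0.132 0.614 0.6015 0.6078
0.124 0.6135 0.599 0.6062
0.116 0.6135 0.598 0.6058
0.108 0.6125 0.5965 0.6045
0.1 0.611 0.5955 0.6032
0.092 0.61 0.594 0.602
0.084 0.6135 0.5835 0.5985
0.076 0.619 0.581 0.6
0.068 0.618 0.5795 0.5987
0.06 0.617 0.5775 0.5972
0.052 0.616 0.577 0.5965
0.044 0.615 0.5775 0.5962
0.036 0.6065 0.5855 0.596
0.028 0.6005 0.585 0.5928
0.02 0.5995 0.584 0.5918
0.012 0.5985 0.5835 0.591
0.004 0.5975 0.582 0.5898
-0.004 0.599 0.577 0.588
-0.012 0.6005 0.5755 0.588
-0.02 0.599 0.574 0.5865
-0.028 0.5955 0.58 0.5878
vblock_1 0.69 [0.5977 0.1047 0.0753]
vblock_1 0.68 [0.6001 0.0255 0.0724]
spindle 0.74 [0.2985 0.238  0.0227]
0.84 4239 0.592708480834961 0.024849395751953135 [0.0354 0.0502] 8.93058967590332
0.61 3363 0.6039586181640626 0.10513826751708985 [0.0267 0.0503] 8.686354637145996
```

The spindle now lies in both vees, drum centred near (0.598, 0.060) with the knob on the right, and the blocks are square at 8.7° and 8.9°. Next is the gauge.

Run:
```python
from h import *
np.set_printoptions(precision=4,suppress=True)
t=robot.read_camera('top')
px=lambda a,b:(340+(a-400)/6.667,180+b/6.667)
post=back(t,*px(648,213),.168); dial=back(t,*px(638,340),.117); bc=[back(t,*px(*q),.036)[:2] for q in((527,203),(620,188),(640,268),(537,288))]
d=dial-post; print(post,dial,np.arctan2(-d[1],-d[0]),np.hypot(*d[:2]),bc)
for x in robot.search_frame('gauge',t): print(x['score'],np.array(x['centre']))
yaw=np.arctan2(-d[1],-d[0])
plan([(.47,-.30,.19,0.1)],100)
```

```text
[ 0.4354 -0.3772  0.168 ] [ 0.3804 -0.3827  0.117 ] 0.10132131445382583 0.05528460876019923 [array([ 0.4541, -0.3493]), array([ 0.4615, -0.3959]), array([ 0.4213, -0.4044]), array([ 0.4114, -0.3529])]
0.61 [ 0.4282 -0.3689  0.1001]
0.37 [0.533  0.383  0.0105]
8 100 -4.44 -0.90 -0.40 0 0.000 0.165; 100 -4.53 -0.16 -0.40 0 0.000 0.165; 100 -4.49 0.59 -0.40 0 0.000 0.165; 100 -4.33 1.32 -0.41 0 0.000 0.165; 100 -4.06 2.01 -0.41 0 0.000 0.165; 100 -3.67 2.65 -0.41 0 0.000 0.165; 100 -3.19 3.22 -0.41 0 0.000 0.165; 100 -2.61 3.70 -0.41 0 0.000 0.165
```

Run:
```python
from h import *
plan([(.41,-.372,.19,0.14)],100)
```

```text
8 100 -5.44 -1.51 -0.40 0 0.000 0.160; 100 -5.61 -0.62 -0.40 0 0.000 0.160; 100 -5.64 0.28 -0.40 0 0.000 0.160; 100 -5.52 1.18 -0.40 0 0.000 0.160; 100 -5.26 2.04 -0.41 0 0.000 0.160; 100 -4.87 2.86 -0.41 0 0.000 0.160; 100 -4.35 3.60 -0.41 0 0.000 0.160; 100 -3.73 4.24 -0.41 0 0.000 0.160
```

Request:
apply_moves --motion "100 -5.44 -1.51 -0.4 0 0 0.16; 100 -5.61 -0.62 -0.4 0 0 0.16; 100 -5.64 0.28 -0.4 0 0 0.16; 100 -5.52 1.18 -0.4 0 0 0.16; 100 -5.26 2.04 -0.41 0 0 0.16; 100 -4.87 2.86 -0.41 0 0 0.16; 100 -4.35 3.60 -0.41 0 0 0.16; 100 -3.73 4.24 -0.41 0 0 0.16; 100 0 0 0 0 0 0; 100 0 0 0 0 0 0"

```text
time: 37.95
tool_pos: [0.4101, -0.3716, 0.1903]
tool_rot: [-3.141, 0.0, 0.14]
contact_force: [-0.1, 0.4, -0.8]
opening: 0.0921
grip_force: 0.0
```

Run:
```python
from h import *
np.set_printoptions(precision=4,suppress=True)
s,p=wshot();print(s['tool_pos'],s['tool_rot'])
for d in robot.search_frame('gauge',p)+robot.search_frame('gauge_tip',p): print(d['score'],np.array(d['centre']),wpix(p,s,d['centre']))
np.save('g.npy',p['img'])
print('pred post top',wpix(p,s,(.434,-.377,.17)),'base',wpix(p,s,(.434,-.377,.036)))
for d in robot.trace('gauge',p)[:1]:
    q=dict(p)
    m=d['pixels']; r,c=np.nonzero(m); print(d['score'],m.sum(),r.min(),r.max(),c.min(),c.max())
    sub=m[r.min()-2:r.max()+3:4,c.min()-2:c.max()+3:2]
    print('\n'.join(''.join('#' if v else '.' for v in k) for k in sub))
    g=cv2.cvtColor(p['img'],cv2.COLOR_RGB2GRAY)[r.min()-2:r.max()+3:4,c.min()-2:c.max()+3:2]
    ch=' .:-=+*%@#'
    print('\n'.join(''.join(ch[v*10//256] for v in k) for k in g))
```

```text
[ 0.4101 -0.3716  0.1903] [-3.1406  0.      0.1404]
0.67 [ 0.435  -0.3754  0.1013] [264.1389 160.3889]
pred post top [268.2126 181.5938] base [264.0835 149.7491]
0.64 3533 124 233 235 290
..............................
.....###################......
....#####################.....
....######################....
.....########################.
.....########################.
.....########################.
.....#####################....
..########################....
.#########################....
.######################.......
..###....#############........
.........##############.......
............#########.........
............##########........
.............########.........
..............#####...........
..............####............
..............####............
..............####............
..............#####...........
.........################.....
.......####################...
......#####################...
......#####################...
......#####################...
.......###################....
.........###############......
..............................<stdin>:14: RuntimeWarning: overflow encountered in scalar multiply
Traceback (most recent call last):
OverflowError: Python integer 256 out of bounds for uint8
```

Run:
```python
from h import *
np.set_printoptions(precision=4,suppress=True)
s,p=wshot()
g=cv2.cvtColor(p['img'],cv2.COLOR_RGB2GRAY).astype(int)[120:238:2,231:296]
ch=' .:-=+*%@#'
print('\n'.join('%3d '%(120+2*i)+''.join(ch[v*10//256] for v in k) for i,k in enumerate(g)))
a=wback(p,s,266,178,.17); b=wback(p,s,265,220,.11); print(a,b,np.arctan2(*(a-b)[1::-1]))
```

```text
120 ********==============================++***+=====================
122 %%%%%%*=============================++**+========================
124 %%%%%%+===================-----------=----------=================
126 ****+=======----------------------------------------=============
128 ============================++++++++++++++++++++++++=============
130 ============+***************************************+============
132 ============+***************************************+============
134 ==========-=+***************************************+============
136 ============+***************************************+-::-=-======
138 ==========-=+***************************************+-...:::=====
140 ==========-=+***************************************+-....::=====
142 ============+**************+---------+**************+-:...::-====
144 ===========-+************+-------------+************+-::..::-====
146 ==========--+********+++=:--------------=====+******+-....::-====
148 ==========--+*******=::.....................::=*****+-....::-====
150 ===========-+*****++-::::::::::::::-----------
[... 2401 characters left out ...]
20 --------------=+%%@@#############%%@@@@@%%%%%%%%%%**++++****+++++
222 --------------=+%%@################@@@@@@%%%%%%%%%**+++**********
224 -----------==*++%@@#######@#######@***@@@@%%%%%%%%**+++**********
226 -------===*+****%@@#############@++*++*%%%%%%%%%%***++***********
228 --=+**+%%%%%****%@@###############@%%%%@@@@###%%%***+************
230 =*+%%%%%%%%%*****%@#################@%%%%%%@@@%%%****************
232 *%%%%%%%%%%%********%@#############@%%%%%%%%%%*******************
234 *********%%%*************%%@@@@@@%*******************************
236 *****************************************************************
[ 0.4371 -0.3743  0.17  ] [ 0.3781 -0.3841  0.11  ] 0.16574498014736783
```

Run:
```python
from h import *
np.set_printoptions(precision=4,suppress=True)
s,p=wshot(); R=Ro.from_euler('xyz',s['tool_rot'])
T=lambda X:R.inv().apply(X-np.array(s['tool_pos']))
for n,u,v,z in(('post',267,180.5,.17),('arm0',265.5,192,.10),('arm1',265.5,204,.10),('dial',263.5,220,.11),('bl0',243,132,.036),('bl1',243,150,.036),('br0',283,132,.036),('br1',283,156,.036)):
    X=wback(p,s,u,v,z); print(n,X,T(X))
X=wback(p,s,267,180.5,.17)
plan([(X[0],X[1],.19,.14),(X[0],X[1],.096,.14)],100)
```

```text
post [ 0.4353 -0.3754  0.17  ] [0.0237 0.0078 0.0207]
arm0 [ 0.4038 -0.3811  0.1   ] [-0.0083  0.009   0.0907]
arm1 [ 0.3913 -0.383   0.1   ] [-0.021   0.0091  0.0907]
dial [ 0.3779 -0.3828  0.11  ] [-0.0342  0.007   0.0807]
bl0 [ 0.452  -0.3492  0.036 ] [ 0.0439 -0.0157  0.1547]
bl1 [ 0.4309 -0.3521  0.036 ] [ 0.0226 -0.0159  0.1547]
br0 [ 0.4587 -0.3952  0.036 ] [0.0441 0.0307 0.1547]
br1 [ 0.4305 -0.3998  0.036 ] [0.0155 0.0313 0.1547]
3 100 2.38 0.76 0.07 0.000 0 0.002; 100 0.00 0 4.70 0.000 0.000 0.000; 100 0.00 0 4.70 0.000 0.000 0.000
```

The gauge is measured: post at (0.4353, -0.3754), base edges parallel to the tool, yaw 0.14. I'll descend over the post.

Request:
apply_moves --motion "100 2.38 0.76 0 0 0 0; 100 0 0 0 0 0 0; 100 0 0 2.5 0 0 0; 100 0 0 2.5 0 0 0; 100 0 0 2.5 0 0 0; 100 0 0 1.5 0 0 0; 100 0 0 0 0 0 0"

```text
time: 39.12
tool_pos: [0.434, -0.3758, 0.0999]
tool_rot: [-3.14, 0.001, 0.14]
contact_force: [1.1, 1.0, 0.1]
opening: 0.0918
grip_force: 0.0
```

Request:
apply_moves --motion "0 0 0 0 0 0 0; 0 0 0 0 0 0 0; 0 0 0 0 0 0 0; 0 0 0 0 0 0 0; 0 0 0 0 0 0 0; 0 0 0 0 0 0 0; 0 0 0 0 0 0 0; 0 0 0 0 0 0 0; 0 0 0 0 0 0 0" --force 25

```text
time: 40.25
tool_pos: [0.4346, -0.376, 0.1006]
tool_rot: [-3.141, 0.0, 0.14]
contact_force: [-0.9, 0.9, 1.0]
opening: 0.0136
grip_force: 25.0
```

Run:
```python
from h import *
plan([(.4346,-.376,.26,.14),(.6591,.0507,.26,-.151)],0)
```

```text
12 0 0.00 0 -5.31 0 0.000 0; 0 0.00 0 -5.31 0 0.000 0; 0 0.00 0 -5.31 0 0.000 0; 0 3.13 -4.35 0 0.000 0 0.032; 0 2.99 -4.45 0 0.000 0 0.032; 0 2.84 -4.54 0 0.000 0 0.032; 0 2.70 -4.63 0 0.000 0 0.032; 0 2.54 -4.71 0 0.000 0 0.032; 0 2.39 -4.79 0 0.000 0 0.032; 0 2.23 -4.87 0 0.000 0 0.032; 0 2.08 -4.94 0 0.000 0 0.032; 0 1.92 -5.00 0 0.000 0 0.032
```

Request:
apply_moves --motion "0 0 0 0 0 0 0; 0 0 0 -0.5 0 0 0; 0 0 0 -1.5 0 0 0; 0 0 0 -3 0 0 0; 0 0 0 -4 0 0 0; 0 0 0 -4 0 0 0; 0 0 0 -3 0 0 0; 0 0 0 0 0 0 0" --force 55

```text
time: 41.25
tool_pos: [0.4355, -0.3774, 0.2636]
tool_rot: [3.136, -0.003, 0.14]
contact_force: [-0.4, -0.1, -5.9]
opening: 0.013
grip_force: 55.0
```

Request:
apply_moves --motion "0 1.56 -2.18 0 0 0 0.016; 0 3.0 -4.4 0 0 0 0.032; 0 2.99 -4.45 0 0 0 0.032; 0 2.84 -4.54 0 0 0 0.032; 0 2.70 -4.63 0 0 0 0.032; 0 2.54 -4.71 0 0 0 0.032; 0 2.39 -4.79 0 0 0 0.032; 0 2.23 -4.87 0 0 0 0.032; 0 1.0 -2.4 0 0 0 0.016; 0 1.0 -2.4 0 0 0 0.016; 0 1.0 -2.4 0 0 0 0.016; 0 0 0 0 0 0 0; 0 0 0 0 0 0 0; 0 0 0 0 0 0 0"

```text
time: 43.0
tool_pos: [0.663, 0.0441, 0.2601]
tool_rot: [3.141, 0.001, -0.149]
contact_force: [-0.5, -0.5, -5.3]
opening: 0.0132
grip_force: 55.0
```

Run:
```python
from h import *
s=robot.observe(); print(s['tool_pos'],s['tool_rot'],s['opening'],s['contact_force'],s['torque'])
s,p=wshot()
g=cv2.cvtColor(p['img'],cv2.COLOR_RGB2GRAY).astype(int)[60:250:3,200:330]
ch=' .:-=+*%@#'
print('\n'.join('%3d '%(60+3*i)+''.join(ch[v*10//256] for v in k) for i,k in enumerate(g)))
plan([(.6591,.0507,.16,-.151)],0)
```

```text
[0.66295443 0.04414535 0.26006403] [ 3.14111413e+00  1.03864793e-03 -1.49103476e-01] 0.013246605647520122 [-0.53422286 -0.5227296  -5.31324869] [0.04089886 0.00018307 0.00677735]
 60 @@@@@@@@@@@@@@@@@@@@@@@@@@@@@@@@@@@@@@@@@@@@@@@@@@@@@@@@@@@@@@@@@@@@@@@@@@@@@@@@@@@@@@@@@@@@@@@@@@@@@@@@@@@%+++++++++*%###########
 63 @@@@@@@@@@@@@@@@@@@@@@@@@@@@@@@@@@@@@@@@@@@@@@@@@@@@@@@@@@@@@@@@@@@@@@@@@@@@@@@@@@@@@@@@@@@@@@@@@@@@@@@@@@@%+++++++++++%##########
 66 @@@@@@@@@@@@@@@@@@@@@@@@@@@@@@@@@@@@@@@@@@@@@@@@@@@@@@@@@@@@@@@@@@@@@@@@@@@@@@@@@@@@@@@@@@@@@@@@@%%%@@@@@@@@*++++++++++**@########
 69 @@@@@@@@@@@@@@@@@@@@@@@@@@@@@@@@@@@@@@@@@@@@@@@@@@@@@@@@@@@@@@@@@@@@@@@@@@@@@@@@@@@@@@@@@@@@@@@@@@@@@@@@@@@@@%++++++++++++@#######
 72 @@@@@@@@@@@@@@@@@@@@@@@@@@@@@@@@@@@@@@@@@@@@@@@@@@@@@@@@@@@@@@@@@@@@@@@@@@@@@@@@@@@@@@@@@@@@@@@@@@@@@@@@@@@@@@@+++++++++++++@#####
 75 @@@@@@@@@@@@@@@@@@@@@@@@@@@@@@@@@@@@@@@@@@@@@@@@@@@@@@@@@@@@@@@@@@@@@@@@@@@@@@@@@@@@@@@@@@@@@@@@@@@@@@@@@@@@@@@@%+++++++++++++*@##
 78 @@@@@@@@@@@@@@@@@@@@@@@@@@@@@@@@@@@@@@@@@@@@@@@@@@@@@@@@@@@@@@@@@@@@@@@@@@@@@@@@@@@@@@@@@@@@@@@@@@@@@@@@@@@
[... 7095 characters left out ...]
---------==========--....:=========================-::::::::::::::::::::::::::--=**
240 -------------===========================-....:-====-----===========-....:-==========================-:::::::::::::::::::::::::-+**
243 ------------============================:....:-====================-.....-===========================-::::::::::::.:...:...:::=***
246 ::::::::::--------======================.....:-====================-:....:=========================----:.::..................:-==-
249 ..............................:========-.....-----================--:....:-=======-...............................................
2 0 -0.24 -0.30 5.02 0.000 0.000 0.001; 0 -0.24 -0.30 5.02 0.000 0.000 0.001
```

Request:
apply_moves --motion "0 -0.48 -0.6 0 0 0 0; 0 0 0 0 0 0 0; 0 0 0 2 0 0 0; 0 0 0 3 0 0 0; 0 0 0 3 0 0 0; 0 0 0 1.5 0 0 0; 0 0 0 0 0 0 0; 0 0 0 0 0 0 0"

```text
time: 44.05
tool_pos: [0.6604, 0.0516, 0.1672]
tool_rot: [-3.141, -0.003, -0.148]
contact_force: [0.3, -0.5, -4.9]
opening: 0.0132
grip_force: 55.0
```

Run:
```python
from h import *
s,p=wshot(); print(s['tool_pos'],s['tool_rot'],s['contact_force'])
plan([(.6591,.0507,.145,-.151)],0)
q=robot.read_camera('scene')
for n in('gauge','gauge_tip','spindle','vblock_1','alu_can','drop_bottle','vblock_small'):
  for d in robot.search_frame(n,q)[:2]: print(n,round(d['score'],2),np.round(d['centre'],4))
c=proj(q,(.5978,.060,.10)).astype(int); print(c, 'crest',proj(q,(.5978,.06,.0863)),'tip pred',proj(q,(.5978,.06,.047+s['tool_pos'][2]-.1003)))
g=cv2.cvtColor(q['img'],cv2.COLOR_RGB2GRAY).astype(int)[c[1]-30:c[1]+45,c[0]-50:c[0]+50]
ch=' .:-=+*%@#'
print('\n'.join('%3d '%(c[1]-30+i)+''.join(ch[v*10//256] for v in k) for i,k in enumerate(g)))
```

```text
[0.660434   0.05155236 0.16720215] [-3.14139272e+00 -2.81763260e-03 -1.48180391e-01] [ 0.326879   -0.49765237 -4.92314818]
1 0 -0.13 0.11 2.24 0 -0.003 0.003
gauge 0.87 [0.6508 0.0577 0.1454]
spindle 0.88 [0.5841 0.0697 0.0706]
spindle 0.76 [0.2299 0.2502 0.025 ]
vblock_1 0.67 [0.5687 0.024  0.0612]
vblock_1 0.5 [0.5854 0.0719 0.0722]
alu_can 0.61 [ 0.6285 -0.1731  0.0466]
drop_bottle 0.68 [0.6867 0.3038 0.0395]
vblock_small 0.66 [ 0.398  -0.1433  0.016 ]
[215 173] crest [215.41512498 177.59609312] tip pred [214.5989997  169.52323855]
143 =================-=-------=++*%%*==-==+++==++++***++***%****+++++++++*******::-=-----===-===========
144 ===================-=-=-===+++%*+===--=+++-+****++++*%****+++++++++******%*+:.-==------====++=======
145 ===========================++=+---==-::-=+=+*****+**%%+++++++++++***%*%%***+:.:==-------=+%#@*======
146 =============++++==========++=-:::--::::=+++**%%***%*++++++++++***%%%%*****+:.:=+=-----=++****++====
147 ===========++++++=========-=+=::::::::::-++*%%**%@%+++=++++++****%%********+: .-++---=+@###@@##@*===
148 =========++++++++=====-----:::
[... 6615 characters left out ...]
::::::::::::::::::::::::::::........... ....::::::----------::::::----
212 +++++++++++++++-:........::::::::::::::--:::::::::::::::................:::::---------------::------
213 +++++++++**++*++=:.. ......:::::::::::::::::::::::::::....  . ... ....:::::-------------------------
214 +++++++***+*++*+++-. .......::::::::::::::::::::::::............. ..:::---------------------------:-
215 +++++*+***+++++**+=-..... ...:::::::::::::::::::::........... ....::-=-=++++=---------------------::
216 ++++++**+++++++*+++=-:.........:::::::::::::::::.... ...........:--==+++++++++----------------------
217 +++++*+++++++++++++++=:..... ...::::::::::::::......... ......:--==+++++*****++---------------------
```

Request:
apply_moves --motion "0 -0.08 0.06 1 0 0 0; 0 0 0 1 0 0 0; 0 0 0 0.7 0 0 0; 0 0 0 0 0 0 0; 0 0 0 0 0 0 0"

```text
time: 45.12
tool_pos: [0.6588, 0.0512, 0.1388]
tool_rot: [3.142, -0.0, -0.148]
contact_force: [-0.2, 0.1, -6.1]
opening: 0.0135
grip_force: 55.0
```

Request:
apply_moves --motion "0 0 0 0.2 0 0 0; 0 0 0 0.15 0 0 0; 0 0 0 0 0 0 0"

```text
time: 45.5
tool_pos: [0.6588, 0.0512, 0.1351]
tool_rot: [3.142, -0.0, -0.148]
contact_force: [0.0, -0.1, -6.7]
opening: 0.0129
grip_force: 55.0
```

Request:
apply_moves --motion "0 0 0 0.1 0 0 0; 0 0 0 0 0 0 0"

```text
time: 45.75
tool_pos: [0.6589, 0.0512, 0.1346]
tool_rot: [-3.142, -0.001, -0.148]
contact_force: [0.7, 0.7, -3.0]
opening: 0.013
grip_force: 55.0
```

Request:
apply_moves --motion "0 0 0 0.1 0 0 0; 0 0 0 0 0 0 0"

```text
time: 46.0
tool_pos: [0.6592, 0.0512, 0.1345]
tool_rot: [-3.141, -0.002, -0.148]
contact_force: [-1.3, 0.4, 6.2]
opening: 0.013
grip_force: 55.0
```

Request:
apply_moves --motion "20 0 0 -0.03 0 0 0; 30 0 0 0 0 0 0; 60 0 0 0 0 0 0; 60 0 0 0 0 0 0; 60 0 0 0 0 0 0; 60 0 0 -1.5 0 0 0; 60 0 0 -3 0 0 0; 60 0 0 -4 0 0 0; 60 0 0 -4 0 0 0; 60 0 0 0 0 0 0; 60 0 0 0 0 0 0" --force 10

```text
time: 47.38
tool_pos: [0.6584, 0.0511, 0.2585]
tool_rot: [3.141, 0.0, -0.148]
contact_force: [-0.1, 0.2, -0.7]
opening: 0.0549
grip_force: 0.0
```

Run:
```python
from chk import *
np.set_printoptions(precision=4,suppress=True)
s,p=wshot(); print(s['tool_pos'],s['contact_force'],s['time'])
R=Ro.from_euler('xyz',s['tool_rot'])
prof(s,p,.0673)
for n in('gauge','vblock_1','spindle'):
  for d in robot.search_frame(n,p)[:2]: print(n,round(d['score'],2),np.round(d['centre'],4))
g=cv2.cvtColor(p['img'],cv2.COLOR_RGB2GRAY).astype(int)[140:260:3,195:320]
ch=' .:-=+*%@#'
print('\n'.join('%3d '%(140+3*i)+''.join(ch[v*10//256] for v in k) for i,k in enumerate(g)))
q=robot.read_camera('scene')
for n in('gauge','spindle','vblock_1','alu_can','drop_bottle','vblock_small'):
  for d in robot.search_frame(n,q)[:2]: print(n,round(d['score'],2),np.round(d['centre'],4))
print('pred post,base', wpix(p,s,(.6591,.0507,.204)),[wpix(p,s,np.array([.5995+.001,.0595,0])*0+np.array([.6591,.0507,.07])+np.array([dx*.9886+dy*.1504,-dx*.1504+dy*.9886,0])) for dx in(-.018,.026) for dy in(-.025,.025)],'tip',wpix(p,s,(.5978,.06,.0863)))
g=cv2.cvtColor(q['img'],cv2.COLOR_RGB2GRAY).astype(int)[148:192,180:260]
print('\n'.join('%3d '%(148+i)+''.join(ch[v*10//256] for v in k) for i,k in enumerate(g)))
```

```text
[0.6584 0.0511 0.2585] [-0.0982  0.2202 -0.6589] 47.375
0.132 0.6145 0.6 0.6072
0.124 0.6145 0.5985 0.6065
0.116 0.615 0.5975 0.6062
0.108 0.6155 0.5965 0.606
0.1 0.614 0.595 0.6045
0.092 0.613 0.594 0.6035
0.084 0.6125 0.587 0.5998
0.076 0.62 0.589 0.6045
0.068 0.612 0.5905 0.6012
0.052 0.6065 0.5895 0.598
0.044 0.6145 0.5865 0.6005
0.036 0.603 0.586 0.5945
0.028 0.6005 0.5845 0.5925
0.02 0.5995 0.5835 0.5915
0.012 0.598 0.5835 0.5908
0.004 0.5985 0.5825 0.5905
-0.004 0.5995 0.578 0.5888
-0.012 0.6005 0.574 0.5872
-0.02 0.599 0.5735 0.5862
vblock_1 0.89 [0.6052 0.0205 0.0718]
vblock_1 0.76 [0.6151 0.1059 0.0728]
140 =========:::::::-:::::::::::::::::::::::::::------------------------------------:::::::::::::::::::::::::::::::::::::::::::::
143 ==========--::::::::::::::::::::::::::::::-+++++++*****************************+-:::::::::::::::::::::::::::::::::--::::::::-
146 ========-::::::::::::::::::::::::::::::::-+*%%%%%%%%%%%%%%%%%%%%%%%%%%%%%%%%%%*+=-:::::::::::::::::::::::::::::::::::::::::::
149 =========-::::::::::::::::::::::::::::::::=*%%%%%%%%%%%%%%%%%%%%%%%%%%%%%%%%%%*+-::::
[... 8227 characters left out ...]
........::::--=+++++
184 *****++++=-::.:-+*@@@@@@%*@##@%%===========----=*%*%*+=:...:::.........:::-==+++
185 ***++++-::.....-*@##@@@@#####@*+========-------=*%%**+-:::::::::.........:::--=+
186 *+++=-::.......:=%#########@@%*+=====---------==*@*+=-::::::::::.:..........::--
187 ++=-::.........:-*@#####@@@%**+=====-----::---==*%=-----::::::::::...........:::
188 --::...........-+@####@@%***++==--=---::...::-==+*--==-:::::::::::..............
189 :...:.........-%####@@%****%**+=----::.......:-=+*==-==:::::::::................
190 :............-*###@@%*+++%%@%++=--::.........::-=+=-::::::::::..................
191 :::.........:=@#@%*+===++%@@++++=:...........:::--::::::::::....................
```

```bash
python3 -c "
from cell import robot
print(robot.hand_in())"
```

```text
the job is handed in; nothing more can be done
None
```

The runout check is set up and handed in at about 47 s. The V-blocks stand in line on the plate and the spindle lies in the vees with its knob on the right. The gauge stands behind it with its tip over the drum's crest; its position matches the plan, but I did not see the tip contact directly.

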